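Count a batch of hex bushings and dump it into the bin

TASK

First slide the empty green bin along its track, under the chute of the parts counter, fully home against the yellow stop. Then lay every brass bushing from the turntable on the level tip tray so that the whole batch lies there at once, lift the tray by its orange bar to tip them all through the chute into the bin, and lower the tray level again. Finally pull the bin with the bushings back out along the track until it is completely clear of the chute; never lift the bin off the table, and leave the red pin, the black cones and the blue square alone.

Things in the scene. Friction and masses are not known exactly. Their poses are not given: they have to be found in the camera images.
- counter: Fixed grey parts counter. Origin on the table below the tray's hinge line; x points from the chute (robot side) to the orange bar, y along the bin track from its open end to the yellow stop. Housing under the tray: x 2 to 152, y -85 to 85, 78 mm high. Two rails, 20 mm high, 12 mm thick, y -360 to 95 mm, keep the bin between x -132 and -4 mm; the stop's face is at y = 95 mm.
- chute (a point): Centre of the discharge chute's open lower mouth, 62 mm above the table, over the track; axes as the counter's (it is at x -68 there). Steel cheeks, 4 mm thick, at its y -90 and +90 mm (x -70 to 55) and a slanted backstop on the robot side (x -65 to -49) reach 62 to 124 mm above the table, on two posts at x -73 mm. Open at the top and bottom. The bin passes below with 10 mm to spare.
- tray (a joint): Angle of the aluminium tip tray: 0 level (start), up to 0.95 rad, bar end raised. The hinge line is parallel to the counter's y axis, at its x = 0, 85 mm above the table. Stiff hinge: some 4 to 9 N up at the bar lifts it, it stays where it is left and must be pushed down again (up to 4 N). Bushings slide off the lip, towards the robot, from about 0.45 to 0.65 rad on.
- tray_floor (a point): Centre of the upper face of the tray's floor, 60 mm from the hinge line, 90 mm above the table when level; axes as the counter's, turning with the tray. The floor spans x -95 (open lip, which overhangs the bin when home) to 91 (rear wall) and y -80 to 80 mm. Side and rear walls rise 20 mm above it.
- tray_bar (a point): Middle of the orange round grip bar behind the tray's rear wall: 12 mm thick, parallel to the counter's y axis, 34 mm clear of the wall, 100 mm free between its arms. In the tray's frame 135 mm beyond and 20 mm above tray_floor; 197 mm from the hinge line, 110 mm above the table when level. It can be pinched from above and turns between the fingers as the tray tips.
- bin: Loose green steel bin, 118 mm (x) by 186 mm (y), 52 mm high, wall and floor 5 mm, 0.6 kg; origin under its centre, axes as the counter's. It starts empty at the open end of the track, clear of the chute. Home, its origin is at y = 2 mm, x = -68 mm in the counter's frame. It must be slid, not lifted.
- bin_post (a point): Centre of the top of the bin's upright orange handle post, 16 x 16 mm, top 96 mm above the bin's underside, 150 mm from the bin's origin along -y, joined to the bin by a foot 6 to 14 mm above the table. Push and pull the bin by it.
- turntable: Fixed foot of a cast-iron turntable with a black rubber rim; origin on the table below its axis. The disc on it is 260 mm across, its top face 42 mm above the table, and turns freely.
- red_pin: Red fixture pin standing on the table: foot 32 mm across, stem 18 mm, 66 mm high. Origin at the centre of its underside. Leave alone.
- cone_a: Black locating cone, 44 mm across, 45 mm high. Origin at the centre of its underside. Leave alone.
- cone_b: Black locating cone like cone_a. Leave alone.
- blue_square: Blue L-shaped magnetic square lying on the table, legs 80 and 68 mm, 16 mm thick. Origin on its underside, in the middle of the longer leg, which lies along its x axis. Leave alone.
- bushing1: Brass hexagonal pipe bushing, 32 mm across flats (37 mm across corners), 26 mm high, 0.1 kg; origin at the centre of its underside, z along its axis; flats face its x axis (0 deg) and every 60 deg. Starts standing on the turntable; may be absent. It may be gripped across flats, and may lie in any pose on the tray or in the bin.
- bushing2: Brass hexagonal pipe bushing, 32 mm across flats (37 mm across corners), 26 mm high, 0.1 kg; origin at the centre of its underside, z along its axis; flats face its x axis (0 deg) and every 60 deg. Starts standing on the turntable; may be absent. It may be gripped across flats, and may lie in any pose on the tray or in the bin.
- bushing3: Brass hexagonal pipe bushing, 32 mm across flats (37 mm across corners), 26 mm high, 0.1 kg; origin at the centre of its underside, z along its axis; flats face its x axis (0 deg) and every 60 deg. Starts standing on the turntable; may be absent. It may be gripped across flats, and may lie in any pose on the tray or in the bin.
- bushing4: Brass hexagonal pipe bushing, 32 mm across flats (37 mm across corners), 26 mm high, 0.1 kg; origin at the centre of its underside, z along its axis; flats face its x axis (0 deg) and every 60 deg. Starts standing on the turntable; may be absent. It may be gripped across flats, and may lie in any pose on the tray or in the bin.
- bushing5: Brass hexagonal pipe bushing, 32 mm across flats (37 mm across corners), 26 mm high, 0.1 kg; origin at the centre of its underside, z along its axis; flats face its x axis (0 deg) and every 60 deg. Starts standing on the turntable; may be absent. It may be gripped across flats, and may lie in any pose on the tray or in the bin.

How it is judged (in metres and radians):
On the way, in this order (a step that is already met when the one before it is completed fails the run):
1. the bin is slid home under the chute against the yellow stop (y of bin in the frame of counter between -0.008 and 0.02 m), for 0.3 s.
2. all bushings lie on the level tray together, released, with the bin home (all of step 1 and value of joint tray below 0.08 rad and x of bushing1 in the frame of tray_floor between -0.095 and 0.095 m and y of bushing1 in the frame of tray_floor between -0.085 and 0.085 m and z of bushing1 in the frame of tray_floor between -0.008 and 0.04 m and linear speed of each of bushing1, bushing2, bushing3, bushing4, bushing5 below 0.03 m/s and contact force between the fingers and bushing1 below 0.3 N and x of bushing2 in the frame of tray_floor between -0.095 and 0.095 m and y of bushing2 in the frame of tray_floor between -0.085 and 0.085 m and z of bushing2 in the frame of tray_floor between -0.008 and 0.04 m and contact force between the fingers and bushing2 below 0.3 N and x of bushing3 in the frame of tray_floor between -0.095 and 0.095 m and y of bushing3 in the frame of tray_floor between -0.085 and 0.085 m and z of bushing3 in the frame of tray_floor between -0.008 and 0.04 m and contact force between the fingers and bushing3 below 0.3 N and x of bushing4 in the frame of tray_floor between -0.095 and 0.095 m and y of bushing4 in the frame of tray_floor between -0.085 and 0.085 m and z of bushing4 in the frame of tray_floor between -0.008 and 0.04 m and contact force between the fingers and bushing4 below 0.3 N and x of bushing5 in the frame of tray_floor between -0.095 and 0.095 m and y of bushing5 in the frame of tray_floor between -0.085 and 0.085 m and z of bushing5 in the frame of tray_floor between -0.008 and 0.04 m and contact force between the fingers and bushing5 below 0.3 N), for 0.4 s.
3. the tray is tipped with the bin home (all of step 1 and value of joint tray above 0.5 rad), for 0.1 s.
4. all bushings are in the bin and the tray is level again, bin still home (all of step 1 and value of joint tray below 0.08 rad and x of bushing1 in the frame of bin between -0.058 and 0.058 m and y of bushing1 in the frame of bin between -0.092 and 0.092 m and z of bushing1 in the frame of bin between -0.005 and 0.05 m and x of bushing2 in the frame of bin between -0.058 and 0.058 m and y of bushing2 in the frame of bin between -0.092 and 0.092 m and z of bushing2 in the frame of bin between -0.005 and 0.05 m and x of bushing3 in the frame of bin between -0.058 and 0.058 m and y of bushing3 in the frame of bin between -0.092 and 0.092 m and z of bushing3 in the frame of bin between -0.005 and 0.05 m and x of bushing4 in the frame of bin between -0.058 and 0.058 m and y of bushing4 in the frame of bin between -0.092 and 0.092 m and z of bushing4 in the frame of bin between -0.005 and 0.05 m and x of bushing5 in the frame of bin between -0.058 and 0.058 m and y of bushing5 in the frame of bin between -0.092 and 0.092 m and z of bushing5 in the frame of bin between -0.005 and 0.05 m), for 0.3 s.
At the end, for the whole second after the job is handed in: The bin stands between its rails, wholly clear of the chute (its origin 190 to 340 mm from the counter's origin along the track's open direction), with every bushing inside it and at rest; the tray is level within 0.08 rad (y of bin in the frame of counter between -0.34 and -0.19 m and x of bin in the frame of counter between -0.078 and -0.058 m and height (world z) of bin below 0.01 m and linear speed of bin below 0.02 m/s and value of joint tray below 0.08 rad and x of bushing1 in the frame of bin between -0.058 and 0.058 m and y of bushing1 in the frame of bin between -0.092 and 0.092 m and z of bushing1 in the frame of bin between -0.005 and 0.05 m and linear speed of each of bushing1, bushing2, bushing3, bushing4, bushing5 below 0.03 m/s and x of bushing2 in the frame of bin between -0.058 and 0.058 m and y of bushing2 in the frame of bin between -0.092 and 0.092 m and z of bushing2 in the frame of bin between -0.005 and 0.05 m and x of bushing3 in the frame of bin between -0.058 and 0.058 m and y of bushing3 in the frame of bin between -0.092 and 0.092 m and z of bushing3 in the frame of bin between -0.005 and 0.05 m and x of bushing4 in the frame of bin between -0.058 and 0.058 m and y of bushing4 in the frame of bin between -0.092 and 0.092 m and z of bushing4 in the frame of bin between -0.005 and 0.05 m and x of bushing5 in the frame of bin between -0.058 and 0.058 m and y of bushing5 in the frame of bin between -0.092 and 0.092 m and z of bushing5 in the frame of bin between -0.005 and 0.05 m); the robot touches nothing.
It fails at once if the bin is lifted more than 20 mm off the table (height (world z) of bin above 0.02 m).
It fails at once if a bystander is moved by more than 30 mm (distance of any of red_pin, cone_a, cone_b, blue_square from where it was at the start of the episode above 0.03 m).
Of bushing1, bushing2, bushing3, bushing4, bushing5 only 3 to 5 are there at a start; the rules pass over those that are not, and their reading is None.
At some moment in a run one of bushing1, bushing2, bushing3, bushing4, bushing5 may be knocked a few centimetres aside while the robot is not near it.
Once in a run the grip may slacken for a moment while it holds something.
It also fails if it takes over 210 s, if anything falls off the work surface, if the arm or the gripper's body presses on something with over 40 N, if the wrist force passes 120 N, or if a joint passes its speed limit or range.

ROBOT

A 6-joint arm with a two-finger parallel gripper is mounted at the origin on the work surface. World frame = base frame: x ahead of the robot, y to its left, z up, the work surface at z = 0. Lengths are in mm, angles in rad, forces in N, time in s.
With the tool pointing down it reaches from about 275 to 1000 mm from the base axis. Payload 8.4 kg.
Tool frame: the origin (TCP) lies on the centre line of the jaws, within the pads' length; the fingertips stand r.tip_reach ahead of it and the grasp point (between the pads) lies 3 mm ahead of it (r.tip_reach is the distance from the TCP to the fingertips, in mm); z points along the fingers, y is the direction in which the jaws open and shut (so a half turn about z gives the same grasp; the last joint's range is limited). The gripper opens to 85 mm and grips with 20 to 120 N. Pads are 22 mm wide; open, the fingers measure 114 mm over their backs; the gripper's body (76 mm by 85 mm) begins 54 mm behind the grasp point. The pads swing forward as they close: fully open they stand 13 mm farther back than shut.
Start: joints at [1.24, 0.353, 1.633, -0, 1.155, -0.002], TCP at [201.816, 591.522, 253.281] pointing down, gripper open.
Joint ranges: [-2.63, 2.63], [-0.92, 2.1], [0.06, 2.66], [-1.3, 4.44], [0, 2.69], [-3.02, 3.02]. Speed limits (rad/s): [2.22, 2.22, 2.79, 3.14, 3.14, 3.14].

INTERFACE

Orientations are given as [roll, pitch, yaw] about the fixed x, y, z axes, in that order (R = Rz(yaw) Ry(pitch) Rx(roll)).
In Python, from rig import sense, optics, r, nets gives the robot as it stands. The module is installed in compiled form; this text tells all that it offers.
- The arm moves only by the tool carry_out, never from a script. Its argument "increments" is a list that holds one entry, the list of rows, each a list of 6 numbers: the shift along the tool's x, y, z normalised to -1 to 1, where 1 is 40 cm, then the turn, a rotation vector about the tool's x, y, z normalised to -1 to 1, where 1 is 60 degrees. A call has 1 to 5 rows; each row is the pose to reach, as a shift and turn from the pose commanded when the call began, along the tool's axes at that moment; what a row does not reach only later rows make up. A row lasts 1/12 s, in which the tool goes at most 41.7 mm and 7.16 degrees, less where a joint would pass 70% of its speed; a pose out of reach is approached as far as the arm can. A call with a number of a shift or a turn outside -1 to 1 is refused whole. A call with a gripper value outside its range is refused whole. "hand" is the closure, from 0 (fully open) to 1 (shut), set as the call begins (left out, the last holds). The fingers move at their own pace and stop on an object; "squeeze" is the grip in N (left out, the last holds). Time passes only in rows, so rows that repeat a pose let the fingers close. It gives the time, the measured TCP pose, the force and the opening at its end, in the units of the state.
- sense(): the state, without advancing time (a new reading comes with each control period).
- optics.grab_frame(name): name is "scene" or "top" or "wrist"; returns a dict with "img" (384x512x3 uint8, red, green, blue), "range_z" (384x512 float32, mm along the optical axis (not along the pixel's ray), 0 where there is no reading), "fov_y" (degrees; the focal length in pixels is half the picture's height over the tangent of half this angle, whatever the lens; pixels are square), "cx", "cy" (the principal point, pixels), "k1" (the pictures are not rectified: a ray, as slopes to the right and down, at radius r is drawn at 1 + k1 r^2 times it, then the intrinsics apply), "R" (3x3) and "t" (3): a world point X has camera coordinates R X + t. Camera axes: x right, y down, z forward; pixel columns grow to the right and rows downward; lengths in mm; the calibration is good to about 2 mm. A picture is of the moment at which its call begins.
- r.sign_off(): hands the job in, once; it reports no verdict.
Trained networks look in the newest picture that a camera, given by its name, has taken for a name from the list of things; names that differ only in an ending like _2 or _b are one class to them, and where a whole thing is asked for, a point or a joint stands for the part that bears it (a point fixed in the world has none). Each returns a list of dicts, best first, with "confidence" (0 to 1); they miss things now and then, are a little off and sometimes report something else, mostly with a low value. They report only what shows in the picture. A call takes as long as a camera call.
- nets.trace(target, camera): "mask" (384x512 bool, what is visible of it).
- nets.tip_of(target, camera): "point" ([x, y, z] in mm, in world coordinates, good to about 4 mm: a listed point, or the origin of a listed thing).
The state is a dict: "clock": time; "qpos": joint angles; "qvel": joint speeds; "joint_efforts": joint torques, N m; "eef_pos": TCP position; "tcp_rot": TCP orientation; "contact_force": force on the tool from outside, world axes, zero at the start; "wrist_torque": the same for the moment, N m; "opening": opening from 0.0 (shut) to 1.0 (fully open).
Only numpy, scipy, OpenCV 4.12 (cv2) and the standard library are available. Lean on these libraries where they do the work, as an engineer would, in place of code of your own. Each camera call takes 0.05 s, during which the arm holds its last target.

## Working session

There is one attempt and no reset: what is moved stays moved. The work goes in short steps, Python scripts to look and compute and a tool call to move; the robot and the scene stay as the last step left them, time stands still between calls to the robot, and variables do not carry over. Pictures are saved under pics/ and viewed, and the job is handed in when it is done.

Besides the shell and the picture viewer there is one more tool, called after "Emit:" by a JSON object that holds its "name" and its "arguments". carry_out: Moves the arm, as the interface text tells. Its arguments: {"type":"object","properties":{"increments":{"type":"array","items":{"type":"array","items":{"type":"array","items":{"type":"number","minimum":-1,"maximum":1}}}},"hand":{"type":"number"},"squeeze":{"type":"number"}},"required":["increments"]}

I'll start by looking at the state and the cameras.

```bash
ls; mkdir -p pics; python3 - <<'E'
from rig import sense, optics, r, nets
import cv2, numpy as np
s=sense()
print({k:np.round(v,3) for k,v in s.items()}, r.tip_reach)
for n in ["scene","top","wrist"]:
    f=optics.grab_frame(n)
    cv2.imwrite(f"pics/{n}_0.png",f["img"][:,:,::-1])
    print(n,f["fov_y"],f["cx"],f["cy"],f["k1"],np.round(f["R"],3).tolist(),np.round(f["t"],1))
    for t in ["counter","chute","tray_floor","tray_bar","bin","bin_post","turntable","red_pin","cone_a","blue_square","bushing1"]:
        try:
            print("  ",t,[(np.round(d["point"],0).tolist(),round(d["confidence"],2)) for d in nets.tip_of(t,n)])
        except Exception as e: print(t,e)
E
```

```text
pics
{'clock': np.float64(0.0), 'qpos': array([ 1.24 ,  0.354,  1.634,  0.   ,  1.155, -0.002]), 'qvel': array([ 0.   , -0.002,  0.002, -0.   ,  0.001,  0.001]), 'joint_efforts': array([ 0.0000e+00, -6.0525e+01, -3.4207e+01,  0.0000e+00,  9.0000e-03,
        0.0000e+00]), 'eef_pos': array([201.667, 591.121, 252.579]), 'tcp_rot': array([-3.14 , -0.   ,  2.813]), 'contact_force': array([-0.474, -0.08 ,  0.485]), 'wrist_torque': array([-0.004,  0.021, -0.   ]), 'opening': np.float64(1.0)} 22.0
scene 44.58235002984915 248.30615960392927 189.30367352712918 -0.016634981263457384 [[-0.111, 0.994, 0.01], [0.827, 0.098, -0.553], [-0.551, -0.053, -0.833]] [  73.5 -406.7 1505.7]
   counter [([522.0, 15.0, 4.0], 0.57), ([532.0, 268.0, 42.0], 0.47)]
   chute [([455.0, 15.0, 60.0], 0.83)]
   tray_floor [([581.0, 8.0, 95.0], 0.89)]
   tray_bar [([717.0, 12.0, 113.0], 0.89)]
   bin [([448.0, -204.0, 0.0], 0.77)]
   bin_post [([447.0, -356.0, 94.0], 0.65)]
   turntable [([486.0, 314.0, -4.0], 0.74)]
   red_pin [([642.0, 229.0, -5.0], 0.51)]
   cone_a [([615.0, -349.0, -1.0], 0.81), ([602.0, -216.0, 2
[... 672 characters left out ...]
0, 2.0], 0.75)]
   red_pin [([641.0, 230.0, 0.0], 0.39), ([482.0, 313.0, 2.0], 0.38)]
   cone_a [([600.0, -217.0, -1.0], 0.49), ([611.0, -354.0, 0.0], 0.45)]
   blue_square [([724.0, -301.0, -5.0], 0.77), ([714.0, 5.0, 110.0], 0.29), ([542.0, 346.0, 41.0], 0.2)]
   bushing1 [([544.0, 345.0, 40.0], 0.68), ([415.0, 315.0, 38.0], 0.67), ([532.0, 274.0, 45.0], 0.48)]
wrist 70.79552647279864 256.18811671870316 193.21523417822928 -0.03779832655828862 [[0.323, 0.947, -0.0], [0.91, -0.31, 0.273], [0.259, -0.088, -0.962]] [-624.8  -36.2  379.2]
   counter []
   chute []
   tray_floor []
   tray_bar []
   bin []
   bin_post []
   turntable []
   red_pin []
   cone_a []
   blue_square []
   bushing1 []
```

View pics/scene_0.png

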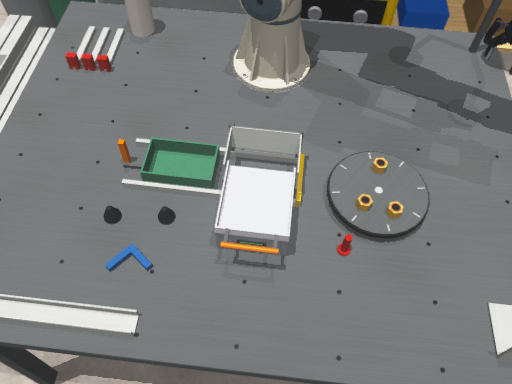

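View pics/top_0.png

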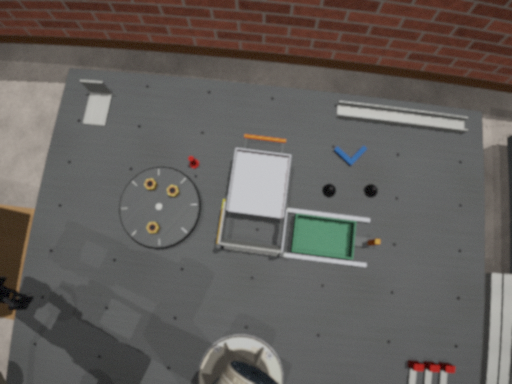

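View pics/wrist_0.png

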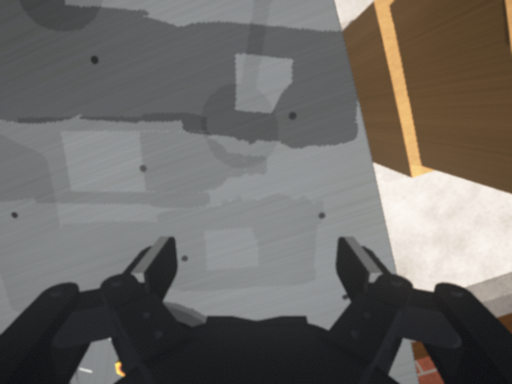

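Scene view: the bin is at about (180,163) with its post at (124,150), and the tray at (258,200) with its bar at (250,247). There are three bushings, at (380,165), (365,202) and (396,209). Next I'll measure the counter frame and write the helpers.

```bash
cat > h.py <<'E'
from rig import sense, optics, r, nets
import cv2, numpy as np
from scipy.spatial.transform import Rotation as Ro
def cloud(f):
    h,w=f["range_z"].shape
    F=h/2/np.tan(np.radians(f["fov_y"]/2))
    v,u=np.mgrid[0:h,0:w].astype(float)
    K=np.array([[F,0,f["cx"]],[0,F,f["cy"]],[0,0,1.]])
    p=cv2.undistortPoints(np.stack([u,v],-1).reshape(-1,1,2),K,np.array([f["k1"],0,0,0.])).reshape(h,w,2)
    z=f["range_z"]
    pc=np.dstack([p[...,0]*z,p[...,1]*z,z])
    X=(pc-f["t"])@f["R"]
    X[z<=0]=np.nan
    return X
def rays(f,uv):
    F=384/2/np.tan(np.radians(f["fov_y"]/2))
    K=np.array([[F,0,f["cx"]],[0,F,f["cy"]],[0,0,1.]])
    p=cv2.undistortPoints(np.asarray(uv,float).reshape(-1,1,2),K,np.array([f["k1"],0,0,0.])).reshape(-1,2)
    d=np.c_[p,np.ones(len(p))]@f["R"]; c=-f["R"].T@f["t"]
    return c,d
def at_z(f,uv,z):
    c,d=rays(f,uv); return c+d*((z-c[2])/d[:,2])[:,None]
def grab(n,save=None):
    f=optics.grab_frame(n)
    if save: cv2.imwrite(f"pics/{save}.png",f["img"][:,:,::-1])
    return f
def pose():
    s=sense(); return np.array(s["eef_pos"]),Ro.from_euler("xyz",s["tcp_rot"])
def inc(target,rpy=None):
    """shift in tool axes /400, turn rotvec /60deg from the measured pose"""
    p,R=pose()
    sh=R.inv().apply(np.asarray(target,float)-p)/400
    tr=np.zeros(3) if rpy is None else (R.inv()*Ro.from_euler("xyz",rpy)).as_rotvec()/np.radians(60)
    return np.round(np.r_[sh,tr],4)
E
cat > cal.py <<'E'
from h import *
for n in ["top","scene"]:
    f=grab(n); X=cloud(f); hsv=cv2.cvtColor(f["img"],cv2.COLOR_RGB2HSV)
    H,S,V=[hsv[...,i].astype(int) for i in range(3)]
    org=(H>5)&(H<18)&(S>150)&(V>120)
    xy=X[...,:2]; Z=X[...,2]
    bar=org&(abs(X[...,0]-715)<40)&(abs(X[...,1]-8)<90)&(Z>80)
    P=X[bar]; 
    l=cv2.fitLine(P[:,:2].astype(np.float32),cv2.DIST_HUBER,0,.01,.01).ravel()
    print(n,"bar",len(P),np.median(P,0),P.min(0),P.max(0),"yaw",np.arctan2(-l[0]*np.sign(l[1]),abs(l[1])))
    po=org&(abs(X[...,0]-447)<40)&(abs(X[...,1]+355)<60)&(Z>86)
    P=X[po]; print("post",len(P),P.mean(0),P.min(0),P.max(0))
    # tray floor
    m=nets.trace("tray",n); 
    fl=(abs(Z-90)<5)&(abs(X[...,0]-580)<110)&(abs(X[...,1]-8)<100)
    rc=cv2.minAreaRect(X[fl][:,:2].astype(np.float32)); print("floor",rc,np.median(X[fl],0))
    gr=(H>60)&(H<95)&(S>80)
    rim=gr&(Z>44)&(Z<60)&(abs(X[...,1]+200)<130)
    rc=cv2.minAreaRect(X[rim][:,:2].astype(np.float32)); print("bin rim",rc,np.median(X[rim],0))
    rail=(abs(Z-20)<4)&(X[...,1]<-100)&(X[...,1]>-360)&(abs(X[...,0]-450)<90)&~gr
    for sx in (0,1):
        P=X[rail&((X[...,0]>450)==sx)]
        if len(P)>20:
            l=cv2.fitLine(P[:,:2].astype(np.float32),cv2.DIST_HUBER,0,.01,.01).ravel(); print("rail",len(P),l[2:],"yaw",np.arctan2(-l[0]*np.sign(l[1]),abs(l[1])), P[:,1].min())
E
python3 cal.py
```

```text
top bar 116 [713.88360281   8.74752218 113.89142827] [708.45112913 -50.49354431 104.62970796] [719.54562766  68.08239105 119.01462608] yaw -0.01705237cal.py:12: RuntimeWarning: Mean of empty slice.
  P=X[po]; print("post",len(P),P.mean(0),P.min(0),P.max(0))
  ret = um.true_divide(
Traceback (most recent call last):
  File "cal.py", line 12, in <module>
    P=X[po]; print("post",len(P),P.mean(0),P.min(0),P.max(0))
                                           ~~~~~^^^
ValueError: zero-size array to reduction operation minimum which has no identity
```

```bash
sed -i 's/po=org&/po=/; s/&(Z>86)/\&(Z>84)\&(Z<110)/; s/P=X\[po\]; print/P=X[po]; len(P) and print/' cal.py; python3 cal.py
```

```text
top bar 117 [713.96191993   9.91750157 113.99514095] [709.0461233  -50.47537726 105.72061013] [719.57557266  68.16749608 118.4179199 ] yaw -0.02265723
post 29 [ 446.03308653 -351.69129687   93.77999188] [ 438.33215405 -357.87615775   85.12702614] [ 455.1138742  -345.23700686   98.08933444]
floor ((574.970703125, 13.603240966796875), (203.17019653320312, 182.6598358154297), 2.0386648178100586) [576.30133845  12.0267732   88.8313991 ]
bin rim ((446.7040100097656, -201.3810272216797), (183.5894012451172, 112.74693298339844), 88.94644927978516) [ 412.368698   -198.70063237   50.41171246]
rail 285 [ 379.3101  -223.20161] yaw -0.012250022 -359.7790211493092
rail 264 [ 517.94696 -222.68793] yaw -0.016407922 -347.42000955285863
scene bar 194 [720.65696544   8.96584126 112.51176664] [710.03108176 -55.36221913 106.42197917] [724.88341312  69.70558845 119.12091181] yaw -0.026173787
post 48 [ 449.76457027 -353.45910002   91.63489775] [ 439.84469515 -361.00102728   85.35628866] [ 457.95076414 -346.32297197   96.64679182]
floor ((580.14404296875, 6.638542175292969), (183.73602294921875, 203.7126007080078), 85.59528350830078) [582.37125367   9.57355785  88.3464156 ]
bin rim ((450.0954895019531, -204.32566833496094), (187.3632354736328, 124.82076263427734), 89.07888793945312) [ 461.09630544 -212.09552978   49.33635459]
rail 107 [ 387.91852 -254.32681] yaw -0.07314773 -346.8344744235858
rail 460 [ 519.2806  -225.94604] yaw -0.0133752385 -359.52322630273636
```

```bash
cat > go.py <<'E'
import sys; from h import *
# usage: go.py x y z [yaw]
a=list(map(float,sys.argv[1:]))
yaw=a[3] if len(a)>3 else 1.553
print(inc(a[:3],[np.pi,0,yaw]), np.round(pose()[0],1), np.round(sense()["tcp_rot"],3))
E
python3 go.py 280 390 250 2.2
```

```text
[-3.477e-01 -4.138e-01  8.200e-03  1.000e-04 -0.000e+00  5.852e-01] [201.8 591.5 253.3] [ 3.142 -0.     2.813]
```

Emit:
{"name": "carry_out", "arguments": {"increments": [[[-0.348,-0.414,0.008,0,0,0.585],[-0.348,-0.414,0.008,0,0,0.585],[-0.348,-0.414,0.008,0,0,0.585],[-0.348,-0.414,0.008,0,0,0.585],[-0.348,-0.414,0.008,0,0,0.585]]], "hand": 0, "squeeze": 60}}

```text
clock: 2.47
eef_pos: [277.4, 395.6, 250.1]
tcp_rot: [3.141, 0.0, 2.194]
contact_force: [0.4, 0.4, -0.4]
opening: 0.999
```

```bash
python3 go.py 330 190 250 1.6
```

```text
[-4.941e-01 -1.933e-01  3.000e-04  2.000e-04 -0.000e+00  5.677e-01] [277.4 395.6 250.1] [3.141 0.    2.194]
```

Emit:
{"name": "carry_out", "arguments": {"increments": [[[-0.494,-0.193,0,0,0,0.567],[-0.494,-0.193,0,0,0,0.567],[-0.494,-0.193,0,0,0,0.567],[-0.494,-0.193,0,0,0,0.567],[-0.494,-0.193,0,0,0,0.567]]]}}

```text
clock: 2.88
eef_pos: [330.1, 194.1, 250.5]
tcp_rot: [3.141, -0.0, 1.601]
contact_force: [1.1, 0.3, -0.1]
opening: 0.998
```

```bash
python3 go.py 370 10 250; python3 go.py 447 -353 180
```

```text
[-4.63e-01  8.60e-02  1.00e-03  8.00e-04 -4.00e-04  4.54e-02] [330.1 194.1 250.5] [ 3.141 -0.     1.601]
[-1.3758e+00  2.5130e-01  1.7590e-01  8.0000e-04 -4.0000e-04  4.5400e-02] [330.1 194.1 250.5] [ 3.141 -0.     1.601]
```

Emit:
{"name": "carry_out", "arguments": {"increments": [[[-0.48,0.09,0,0,0,0.045],[-0.48,0.09,0,0,0,0.045],[-0.48,0.09,0,0,0,0.045],[-0.48,0.09,0,0,0,0.045],[-0.48,0.09,0,0,0,0.045]]]}}

```text
clock: 3.3
eef_pos: [373.2, 2.4, 250.7]
tcp_rot: [3.14, 0.001, 1.559]
contact_force: [0.2, 0.5, 0.2]
opening: 1.0
```

Emit:
{"name": "carry_out", "arguments": {"increments": [[[-0.48,0.09,0,0,0,0],[-0.48,0.09,0,0,0,0],[-0.48,0.09,0,0,0,0],[-0.48,0.09,0,0,0,0],[-0.48,0.09,0,0,0,0]]]}}

```text
clock: 3.72
eef_pos: [407.1, -190.6, 250.6]
tcp_rot: [3.14, 0.001, 1.558]
contact_force: [1.0, 0.5, 0.4]
opening: 1.004
```

```bash
python3 go.py 447 -353 180; python3 go.py 447 -353 190
```

```text
[-0.4045  0.1048  0.1771  0.0012  0.0011  0.0048] [ 407.1 -190.6  250.6] [3.140e+00 1.000e-03 1.558e+00]
[-0.4045  0.1048  0.1521  0.0012  0.0011  0.0048] [ 407.1 -190.6  250.6] [3.140e+00 1.000e-03 1.558e+00]
```

Emit:
{"name": "carry_out", "arguments": {"increments": [[[-0.406,0.105,0.16,0,0,0.005],[-0.406,0.105,0.16,0,0,0.005],[-0.406,0.105,0.16,0,0,0.005],[-0.406,0.105,0.16,0,0,0.005],[-0.406,0.105,0.16,0,0,0.005]]]}}

```text
clock: 4.13
eef_pos: [447.3, -354.3, 184.3]
tcp_rot: [-3.141, 0.001, 1.552]
contact_force: [-0.5, -0.1, -0.2]
opening: 1.002
```

```bash
python3 - <<'E'
from h import *
f=grab("wrist","w1"); X=cloud(f)
m=(X[...,2]>88)&(X[...,2]<105)&(abs(X[...,0]-447)<30)&(abs(X[...,1]+353)<40)
P=X[m]; print(len(P)); 
if len(P): print(P.mean(0),P.min(0),P.max(0)); print(cv2.minAreaRect(P[:,:2].astype(np.float32)))
E
python3 go.py 448 -353 83
```

```text
376
[ 446.54990861 -353.61218582   95.96752834] [ 439.04750784 -362.14154072   88.0722441 ] [ 454.10823282 -346.63554877   98.30923318]
((446.5252990722656, -354.38818359375), (15.323253631591797, 14.886435508728027), 88.71267700195312)
[ 0.0028  0.0022  0.2528 -0.0007  0.0004 -0.0013] [ 447.2 -354.   184.1] [-3.141  0.     1.552]
```

View pics/w1.png

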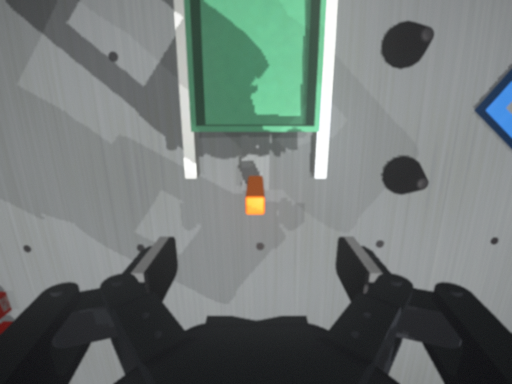

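The wrist view shows the post top at (255,203), centred between the jaws. The cones, at (405,45) and (405,175), are well to the right. I'll go down and grip.

Emit:
{"name": "carry_out", "arguments": {"increments": [[[0,-0.001,0.1,0,0,0],[0,-0.001,0.18,0,0,0],[0,-0.001,0.25,0,0,0],[0,-0.001,0.25,0,0,0],[0,-0.001,0.25,0,0,0]]]}}

```text
clock: 4.6
eef_pos: [445.8, -348.8, 85.8]
tcp_rot: [-3.139, -0.002, 1.554]
contact_force: [0.4, -0.1, 0.0]
opening: 0.997
```

Emit:
{"name": "carry_out", "arguments": {"increments": [[[0,0,0,0,0,0],[0,0,0,0,0,0],[0,0,0,0,0,0],[0,0,0,0,0,0],[0,0,0,0,0,0]]], "hand": 1, "squeeze": 40}}

```text
clock: 5.02
eef_pos: [446.9, -350.3, 87.3]
tcp_rot: [3.14, 0.001, 1.554]
contact_force: [-0.1, -0.3, -0.9]
opening: 0.299
```

Emit:
{"name": "carry_out", "arguments": {"increments": [[[0,0,0,0,0,0],[0,0,0,0,0,0],[0,0,0,0,0,0],[0,0,0,0,0,0],[0,0,0,0,0,0]]]}}

```text
clock: 5.43
eef_pos: [446.8, -350.3, 87.0]
tcp_rot: [3.141, 0.001, 1.554]
contact_force: [-0.3, 1.5, 6.4]
opening: 0.179
```

Emit:
{"name": "carry_out", "arguments": {"increments": [[[0.05,0,0,0,0,0],[0.12,0,0,0,0,0],[0.19,0,0,0,0,0],[0.26,0,0,0,0,0],[0.33,0,0,0,0,0]]]}}

```text
clock: 5.85
eef_pos: [449.5, -218.2, 87.0]
tcp_rot: [3.139, 0.002, 1.554]
contact_force: [0.5, -6.0, 3.1]
opening: 0.178
```

Emit:
{"name": "carry_out", "arguments": {"increments": [[[0.04,0,0,0,0,0],[0.08,0,0,0,0,0],[0.12,0,0,0,0,0],[0.16,0,0,0,0,0],[0.18,0,0,0,0,0]]]}}

```text
clock: 6.27
eef_pos: [450.8, -145.7, 87.0]
tcp_rot: [3.14, 0.002, 1.555]
contact_force: [0.5, -6.6, 3.8]
opening: 0.179
```

```bash
python3 - <<'E'
from h import *
p,R=pose(); s=sense(); print(p,s["contact_force"],s["opening"])
for n in ("top","scene"):
    f=grab(n,n+"_1")
    for t in ("bin","bin_post"): print(n,t,[(np.round(d["point"]),round(d["confidence"],2)) for d in nets.tip_of(t,n)])
E
```

```text
[ 450.77816951 -145.73687259   87.00461678] [ 0.51693046 -6.63366248  3.79672142] 0.17913757967341895
top bin [(array([450.,  -2.,   1.]), 0.85)]
top bin_post [(array([519.,  10.,  -4.]), 0.33)]
scene bin [(array([452.,   2.,  -2.]), 0.8)]
scene bin_post [(array([ 611., -349.,   -3.]), 0.36)]
```

View pics/top_1.png

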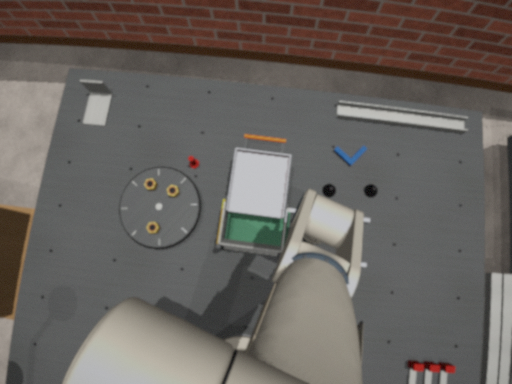

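The bin is nearly home, with about 10 mm left. I'll creep it in until it touches the stop.

Emit:
{"name": "carry_out", "arguments": {"increments": [[[0.01,0,0,0,0,0],[0.015,0,0,0,0,0],[0.02,0,0,0,0,0],[0.02,0,0,0,0,0]]]}}

```text
clock: 6.9
eef_pos: [451.1, -139.3, 87.0]
tcp_rot: [3.139, 0.002, 1.555]
contact_force: [0.4, -4.4, 6.7]
opening: 0.177
```

Emit:
{"name": "carry_out", "arguments": {"increments": [[[0.005,0,0,0,0,0],[0.01,0,0,0,0,0],[0.01,0,0,0,0,0]]]}}

```text
clock: 7.15
eef_pos: [451.2, -135.5, 87.0]
tcp_rot: [3.139, 0.002, 1.554]
contact_force: [0.6, -6.3, 6.6]
opening: 0.182
```

Emit:
{"name": "carry_out", "arguments": {"increments": [[[0.005,0,0,0,0,0],[0.01,0,0,0,0,0],[0.01,0,0,0,0,0]]]}}

```text
clock: 7.4
eef_pos: [451.2, -132.1, 87.0]
tcp_rot: [3.139, 0.003, 1.555]
contact_force: [-2.4, -13.1, 6.7]
opening: 0.179
```

Emit:
{"name": "carry_out", "arguments": {"increments": [[[0.005,0,0,0,0,0],[0.01,0,0,0,0,0],[0.01,0,0,0,0,0]]]}}

```text
clock: 7.65
eef_pos: [451.1, -131.4, 87.4]
tcp_rot: [3.139, 0.008, 1.558]
contact_force: [-8.0, -41.8, 9.2]
opening: 0.18
```

The force rose to 42 N at the stop. I'll relax the push, open the gripper and rise.

Emit:
{"name": "carry_out", "arguments": {"increments": [[[-0.01,0,0,0,0,0],[-0.01,0,0,0,0,0]]]}}

```text
clock: 7.82
eef_pos: [450.5, -132.0, 86.9]
tcp_rot: [3.141, 0.002, 1.554]
contact_force: [-0.4, -5.7, 0.3]
opening: 0.18
```

Emit:
{"name": "carry_out", "arguments": {"increments": [[[0,0,0,0,0,0],[0,0,0,0,0,0],[0,0,0,0,0,0],[0,0,0,0,0,0],[0,0,0,0,0,0]]], "hand": 0}}

```text
clock: 8.23
eef_pos: [450.0, -129.9, 86.0]
tcp_rot: [-3.141, -0.0, 1.554]
contact_force: [-0.6, 0.6, 1.3]
opening: 0.878
```

Emit:
{"name": "carry_out", "arguments": {"increments": [[[0,0,0,0,0,0],[0,0,-0.08,0,0,0],[0,0,-0.16,0,0,0],[0,0,-0.25,0,0,0],[0,0,-0.35,0,0,0]]]}}

```text
clock: 8.65
eef_pos: [449.2, -129.6, 226.9]
tcp_rot: [-3.139, -0.001, 1.554]
contact_force: [0.8, 0.1, -0.5]
opening: 1.0
```

```bash
python3 - <<'E'
from h import *
f=grab("wrist","w2"); X=cloud(f)
p,R=pose(); print(p)
m=(X[...,2]>88)&(X[...,2]<105)&(abs(X[...,0]-450)<30)&(abs(X[...,1]+135)<30)
P=X[m]; print(len(P)); 
if len(P): print(P.mean(0),P.min(0),P.max(0))
for n in ("top","scene","wrist"):
    f=grab(n)
    for t in ("bin","bin_post","bushing1"): print(n,t,[(np.round(d["point"]),round(d["confidence"],2)) for d in nets.tip_of(t,n)])
E
python3 go.py 400 60 250
```

```text
[ 453.08245071 -130.78641973  234.67891147]
281
[ 450.89861544 -136.02462167   95.93578337] [ 442.81683081 -144.61855202   88.20335493] [ 458.77156255 -128.97553241   97.9956846 ]
top bin [(array([449.,  11.,   1.]), 0.78)]
top bin_post [(array([ 452., -135.,   98.]), 0.55)]
top bushing1 [(array([416., 318.,  36.]), 0.68), (array([542., 348.,  41.]), 0.53), (array([531., 276.,  43.]), 0.5)]
scene bin [(array([451.,  11.,  -4.]), 0.85), (array([418., 318.,  45.]), 0.41)]
scene bin_post [(array([ 448., -138.,   97.]), 0.85)]
scene bushing1 [(array([543., 343.,  45.]), 0.76), (array([533., 269.,  42.]), 0.49), (array([415., 318.,  43.]), 0.47), (array([642., 232.,   2.]), 0.35)]
wrist bin [(array([451.,  18.,  -4.]), 0.9)]
wrist bin_post [(array([ 458., -139.,   95.]), 0.67)]
wrist bushing1 []
[ 4.728e-01 -1.328e-01 -6.080e-02 -1.100e-03 -3.000e-04  1.000e-03] [ 449.9 -130.   225.6] [-3.14  -0.     1.554]
```

View pics/w2.png

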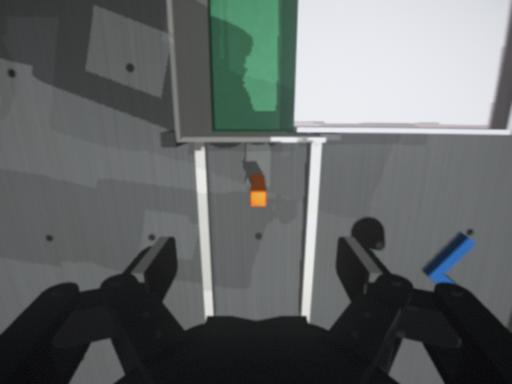

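The bin is home, with its post at (257,198) in the image, which is y ≈ -136 in the world. Next, over to the turntable.

Emit:
{"name": "carry_out", "arguments": {"increments": [[[0.5,0,-0.1,0,0,0],[0.5,0,-0.1,0,0,0],[0.5,0,-0.1,0,0,0],[0.5,0,-0.1,0,0,0],[0.5,0,-0.1,0,0,0]]]}}

```text
clock: 9.72
eef_pos: [453.2, 71.9, 266.7]
tcp_rot: [3.141, -0.0, 1.554]
contact_force: [0.9, 0.7, 0.1]
opening: 0.997
```

Emit:
{"name": "carry_out", "arguments": {"increments": [[[0.5,0,0,0,0,0],[0.5,0.06,0,0,0,0],[0.5,0.06,0,0,0,0],[0.5,0.06,0,0,0,0],[0.5,0.06,0,0,0,0]]]}}

```text
clock: 10.13
eef_pos: [480.8, 272.3, 266.0]
tcp_rot: [3.141, -0.0, 1.555]
contact_force: [-0.3, -0.1, 0.2]
opening: 0.996
```

Emit:
{"name": "carry_out", "arguments": {"increments": [[[0,0,0,0,0,0],[0,0,0,0,0,0]]]}}

```text
clock: 10.3
eef_pos: [480.6, 271.1, 265.5]
tcp_rot: [-3.141, 0.001, 1.557]
contact_force: [0.2, -0.5, 0.0]
opening: 1.0
```

```bash
cat > bush.py <<'E'
import sys; from h import *
f=grab("wrist",sys.argv[1]); X=cloud(f); print(np.round(pose()[0],1))
c=-f["R"].T@f["t"]; print("cam",np.round(c))
for d in nets.tip_of("bushing1","wrist"): print("net",np.round(d["point"]),round(d["confidence"],2))
zt=float(sys.argv[2]) if len(sys.argv)>2 else 68.
m=((X[...,2]>zt-8)&(X[...,2]<zt+8)).astype(np.uint8)
hsv=cv2.cvtColor(f["img"],cv2.COLOR_RGB2HSV); 
br=(hsv[...,0]>12)&(hsv[...,0]<35)&(hsv[...,1]>90)
m&=cv2.dilate(br.astype(np.uint8),np.ones((5,5)))
m=cv2.morphologyEx(m,cv2.MORPH_CLOSE,np.ones((3,3)))
cs,_=cv2.findContours(m,cv2.RETR_EXTERNAL,cv2.CHAIN_APPROX_NONE)
for k in cs:
    if cv2.contourArea(k)<150: continue
    P=at_z(f,k[:,0,:],zt)[:,:2]; hull=cv2.convexHull(P.astype(np.float32))
    M=cv2.moments(hull); cc=np.array([M["m10"],M["m01"]])/M["m00"]
    # hex orientation: minimise support width over angle (flats), averaging 3 directions
    best=[]
    H=hull[:,0,:]
    for a in np.radians(np.arange(0,60,1)):
        w=[]
        for j in range(3):
            u=np.array([np.cos(a+j*np.pi/3),np.sin(a+j*np.pi/3)]); pr=H@u; w.append(pr.max()-pr.min())
        best.append((np.mean(w),np.degrees(a),w))
    b=min(best,key=lambda x:x[0]); wmax=max(x[0] for x in best)
    print("px",np.round(k[:,0,:].mean(0)),"ctr",np.round(cc,1),"area",round(M["m00"]),"flat dir deg",round(b[1]),"widths",np.round(b[2],1),"max",round(wmax,1))
E
python3 bush.py w3
```

```text
[480.4 269.8 265.5]
cam [482. 340. 387.]
net [414. 314.  42.] 0.93
net [535. 273.  42.] 0.85
net [547. 342.  40.] 0.57
net [637. 230.   5.] 0.23
px [300. 175.] ctr [533.3 271.4] area 927 flat dir deg 54 widths [32.4 33.7 33.2] max 36.5
px [199. 140.] ctr [414.6 314.1] area 922 flat dir deg 10 widths [33.7 32.7 32.5] max 36.7
px [312. 111.] ctr [545.1 345.1] area 887 flat dir deg 15 widths [32.6 32.4 32.2] max 35.7
```

View pics/w3.png

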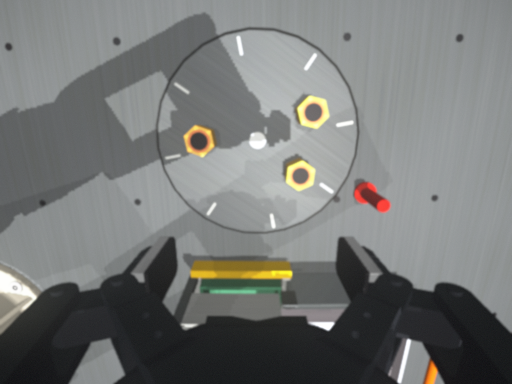

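The wrist view shows three bushings on the disc, at (300,175), (199,140) and (312,111). I'll take the nearest first, at world (533,271) with a flat at -6°.

```bash
python3 go.py 533.4 271.4 130 1.466
```

```text
[ 0.0087  0.1328  0.3389 -0.001   0.001   0.0845] [480.4 268.9 265.6] [-3.140e+00  1.000e-03  1.554e+00]
```

Emit:
{"name": "carry_out", "arguments": {"increments": [[[0.007,0.132,0.339,0,0,0.085],[0.007,0.132,0.339,0,0,0.085],[0.007,0.132,0.339,0,0,0.085],[0.007,0.132,0.339,0,0,0.085],[0.007,0.132,0.339,0,0,0.085]]]}}

```text
clock: 10.82
eef_pos: [532.4, 268.5, 126.1]
tcp_rot: [-3.136, 0.004, 1.463]
contact_force: [-0.9, -1.7, 0.3]
opening: 0.999
```

```bash
python3 bush.py w4; python3 go.py 533.4 271.4 69 1.466
```

```text
[532.7 269.2 128.7]
cam [541. 338. 247.]
net [535. 274.  44.] 0.92
net [414. 314.  43.] 0.88
net [546. 341.  39.] 0.7
px [258. 212.] ctr [533.8 271.7] area 943 flat dir deg 55 widths [34.  34.2 31.6] max 37.4
px [ 82. 171.] ctr [416.1 314.2] area 1080 flat dir deg 9 widths [38.4 35.1 34.9] max 39.4
px [265. 103.] ctr [545.4 344.6] area 839 flat dir deg 15 widths [32.  31.9 32.2] max 34.9
[ 3.700e-03 -1.000e-04  1.539e-01 -1.400e-03  1.000e-03 -2.500e-03] [533.4 270.  130.6] [-3.140e+00  1.000e-03  1.463e+00]
```

Emit:
{"name": "carry_out", "arguments": {"increments": [[[0.003,0,0.07,0,0,0],[0.003,0,0.13,0,0,0],[0.003,0,0.153,0,0,0],[0.003,0,0.153,0,0,0],[0.003,0,0.153,0,0,0]]]}}

```text
clock: 11.33
eef_pos: [534.2, 272.7, 71.0]
tcp_rot: [3.141, -0.001, 1.465]
contact_force: [-0.1, -0.4, 0.4]
opening: 1.004
```

Emit:
{"name": "carry_out", "arguments": {"increments": [[[0,0,0,0,0,0],[0,0,0,0,0,0],[0,0,0,0,0,0],[0,0,0,0,0,0],[0,0,0,0,0,0]]], "hand": 1, "squeeze": 50}}

```text
clock: 11.75
eef_pos: [534.3, 272.9, 70.3]
tcp_rot: [3.14, -0.001, 1.465]
contact_force: [0.7, 0.8, 0.5]
opening: 0.36
```

Emit:
{"name": "carry_out", "arguments": {"increments": [[[0,0,0,0,0,0],[0,0,0,0,0,0],[0,0,0,0,0,0]]]}}

```text
clock: 12.0
eef_pos: [534.3, 272.9, 70.3]
tcp_rot: [3.141, -0.001, 1.465]
contact_force: [-0.2, -1.0, 5.8]
opening: 0.363
```

Emit:
{"name": "carry_out", "arguments": {"increments": [[[0,0,-0.06,0,0,0],[0,0,-0.14,0,0,0],[0,0,-0.22,0,0,0],[0,0,-0.25,0,0,0],[0,0,-0.25,0,0,0]]], "squeeze": 80}}

```text
clock: 12.42
eef_pos: [535.6, 273.5, 172.7]
tcp_rot: [3.137, -0.003, 1.465]
contact_force: [0.6, -0.7, -1.9]
opening: 0.354
```

```bash
python3 go.py 597.3 56 170; python3 -c "
from h import *; print(sense()['opening'],sense()['contact_force'])"
```

```text
[-0.5245  0.2108  0.0062  0.0048 -0.0028 -0.084 ] [535.6 273.5 172.7] [ 3.137e+00 -3.000e-03  1.465e+00]
0.3544381293033013 [ 0.59178766 -0.66110221 -1.91716321]
```

Emit:
{"name": "carry_out", "arguments": {"increments": [[[-0.08,0.032,0,0,0,-0.08],[-0.17,0.07,0,0,0,-0.08],[-0.26,0.105,0,0,0,-0.08],[-0.35,0.14,0,0,0,-0.08],[-0.44,0.177,0,0,0,-0.08]]]}}

```text
clock: 12.83
eef_pos: [584.6, 88.3, 167.4]
tcp_rot: [-3.139, 0.0, 1.549]
contact_force: [0.9, 0.5, -1.4]
opening: 0.358
```

```bash
python3 go.py 597.3 56 121; python3 -c "
from h import *; print(sense()['opening'],sense()['contact_force'])"
```

```text
[-0.0801  0.0338  0.1158 -0.0026  0.0005 -0.0034] [584.6  88.3 167.4] [-3.139  0.     1.549]
0.3582504793056864 [ 0.93181819  0.53493256 -1.40900114]
```

Emit:
{"name": "carry_out", "arguments": {"increments": [[[-0.08,0.034,0,0,0,0],[-0.08,0.034,0.03,0,0,0],[-0.08,0.034,0.08,0,0,0],[-0.08,0.034,0.105,0,0,0],[-0.08,0.034,0.105,0,0,0]]]}}

```text
clock: 13.25
eef_pos: [595.8, 57.8, 123.5]
tcp_rot: [-3.135, 0.001, 1.549]
contact_force: [0.6, -0.3, -1.0]
opening: 0.36
```

Emit:
{"name": "carry_out", "arguments": {"increments": [[[0,0,0,0,0,0]]]}}

```text
clock: 13.33
eef_pos: [597.4, 58.3, 126.0]
tcp_rot: [-3.139, 0.0, 1.55]
contact_force: [0.0, -0.1, -1.5]
opening: 0.358
```

```bash
python3 go.py 597.3 56 120; python3 -c "
from h import *; print(sense()['opening'],sense()['contact_force']); grab('wrist','w5')"
```

```text
[-0.0057 -0.0001  0.0149 -0.0029  0.0003 -0.0033] [597.4  58.3 126. ] [-3.139  0.     1.55 ]
0.357643452019347 [ 0.0087387  -0.07793474 -1.45487721]
```

Emit:
{"name": "carry_out", "arguments": {"increments": [[[-0.004,0,0.008,0,0,0],[-0.004,0,0.015,0,0,0],[-0.004,0,0.018,0,0,0],[-0.004,0,0.018,0,0,0]]]}}

```text
clock: 13.72
eef_pos: [598.4, 56.4, 120.2]
tcp_rot: [3.142, -0.0, 1.549]
contact_force: [1.4, 0.7, -0.9]
opening: 0.353
```

View pics/w5.png

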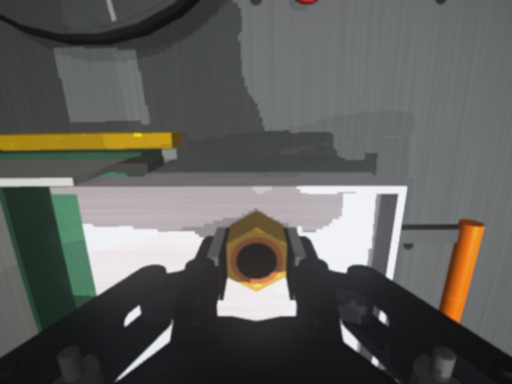

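The bushing is held flat-on between the pads at (257,255), over the tray floor and inside the walls. I'll lower the last millimetres and release.

Emit:
{"name": "carry_out", "arguments": {"increments": [[[0,0,0.005,0,0,0],[0,0,0.005,0,0,0],[0,0,0.005,0,0,0]]]}}

```text
clock: 13.97
eef_pos: [598.8, 56.3, 118.5]
tcp_rot: [3.141, -0.0, 1.549]
contact_force: [0.3, 1.1, 0.8]
opening: 0.354
```

Emit:
{"name": "carry_out", "arguments": {"increments": [[[0,0,0,0,0,0],[0,0,0,0,0,0],[0,0,0,0,0,0],[0,0,0,0,0,0],[0,0,0,0,0,0]]], "hand": 0.2}}

```text
clock: 14.38
eef_pos: [598.5, 56.2, 118.2]
tcp_rot: [-3.142, 0.0, 1.549]
contact_force: [-0.9, 0.6, -0.8]
opening: 0.805
```

Emit:
{"name": "carry_out", "arguments": {"increments": [[[0,0,-0.03,0,0,0],[0,0,-0.1,0,0,0],[0,0,-0.2,0,0,0],[0,0,-0.3,0,0,0],[0,0,-0.3,0,0,0]]]}}

```text
clock: 14.8
eef_pos: [602.5, 56.6, 247.2]
tcp_rot: [3.129, -0.001, 1.549]
contact_force: [1.7, -0.0, -0.2]
opening: 0.8
```

```bash
python3 bush.py w6 116;  python3 go.py 545 345 240 1.833
```

```text
[601.2  56.5 243.9]
cam [603. 126. 369.]
net [601.  55.  92.] 0.59
px [367. 218.] ctr [715.6  23.1] area 935 flat dir deg 59 widths [85.  90.1 10.7] max 69.3
px [251. 192.] ctr [599.2  55. ] area 920 flat dir deg 59 widths [33.6 33.7 31.4] max 37.1
[ 7.185e-01 -1.525e-01  2.500e-03  4.700e-03  1.000e-04 -2.714e-01] [599.7  56.3 241.2] [ 3.137e+00 -1.000e-03  1.549e+00]
```

View pics/w6.png

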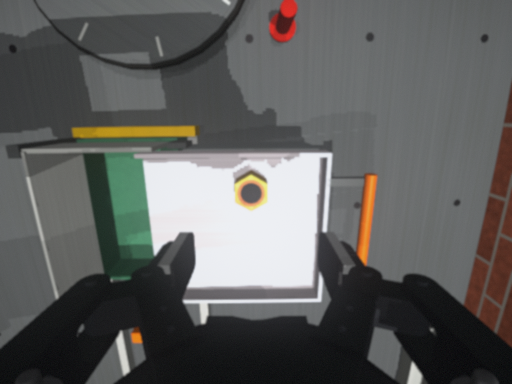

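The first bushing stands on the tray at (251,192). Next, the one at (545,345).

Emit:
{"name": "carry_out", "arguments": {"increments": [[[0.48,-0.1,0,0,0,-0.27],[0.48,-0.1,0,0,0,-0.27],[0.48,-0.1,0,0,0,-0.27],[0.48,-0.1,0,0,0,-0.27],[0.48,-0.1,0,0,0,-0.27]]]}}

```text
clock: 15.32
eef_pos: [561.0, 251.6, 237.1]
tcp_rot: [-3.139, -0.0, 1.832]
contact_force: [-0.4, 0.7, 0.1]
opening: 0.802
```

```bash
python3 go.py 545 343 170 1.833
```

```text
[ 0.2309  0.0207  0.1677 -0.002  -0.0004 -0.0005] [561.  251.6 237.1] [-3.139 -0.     1.832]
```

Emit:
{"name": "carry_out", "arguments": {"increments": [[[0.231,0.021,0.168,0,0,0],[0.231,0.021,0.168,0,0,0],[0.231,0.021,0.168,0,0,0],[0.231,0.021,0.168,0,0,0],[0.231,0.021,0.168,0,0,0]]]}}

```text
clock: 15.73
eef_pos: [545.2, 340.7, 168.6]
tcp_rot: [-3.137, 0.002, 1.834]
contact_force: [0.3, -0.6, -0.3]
opening: 0.799
```

```bash
python3 bush.py w7; python3 go.py 545 345 69 1.833
```

```text
[546.2 340.1 169.9]
cam [528. 408. 290.]
net [549. 340.  43.] 0.63
net [415. 314.  43.] 0.58
px [259. 195.] ctr [546.  345.2] area 924 flat dir deg 16 widths [31.4 33.9 33.6] max 37.1
px [104. 189.] ctr [415.8 314.9] area 1039 flat dir deg 9 widths [36.9 36.9 32.3] max 39.4
[ 0.0142 -0.0011  0.2545 -0.0008  0.0006 -0.0013] [546.9 339.7 170.8] [-3.141e+00  1.000e-03  1.832e+00]
```

View pics/w7.png

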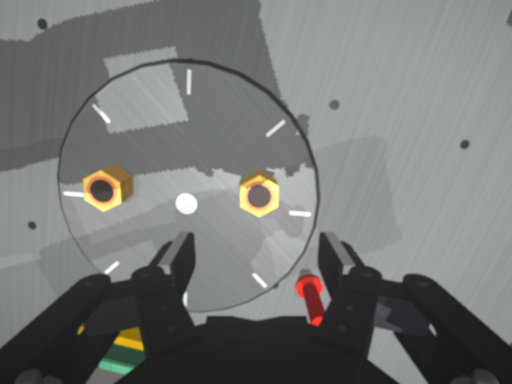

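Emit:
{"name": "carry_out", "arguments": {"increments": [[[0.012,-0.001,0.08,0,0,0],[0.012,-0.001,0.16,0,0,0],[0.012,-0.001,0.23,0,0,0],[0.012,-0.001,0.252,0,0,0],[0.012,-0.001,0.252,0,0,0]]]}}

```text
clock: 16.25
eef_pos: [544.7, 343.1, 68.7]
tcp_rot: [-3.138, 0.001, 1.83]
contact_force: [-0.4, -0.3, -0.0]
opening: 0.801
```

Emit:
{"name": "carry_out", "arguments": {"increments": [[[0,0,0,0,0,0],[0,0,0,0,0,0],[0,0,0,0,0,0],[0,0,0,0,0,0],[0,0,0,0,0,0]]], "hand": 1, "squeeze": 50}}

```text
clock: 16.67
eef_pos: [546.7, 345.7, 72.6]
tcp_rot: [3.138, -0.001, 1.832]
contact_force: [0.4, -1.0, 6.0]
opening: 0.364
```

Emit:
{"name": "carry_out", "arguments": {"increments": [[[0,0,0,0,0,0],[0,0,0,0,0,0],[0,0,0,0,0,0]]]}}

```text
clock: 16.92
eef_pos: [546.7, 345.7, 72.6]
tcp_rot: [3.138, -0.001, 1.832]
contact_force: [-1.0, -1.9, 5.7]
opening: 0.366
```

Emit:
{"name": "carry_out", "arguments": {"increments": [[[0,0,-0.06,0,0,0],[0,0,-0.14,0,0,0],[0,0,-0.22,0,0,0],[0,0,-0.26,0,0,0],[0,0,-0.26,0,0,0]]], "squeeze": 80}}

```text
clock: 17.33
eef_pos: [547.8, 346.6, 180.2]
tcp_rot: [3.133, -0.003, 1.832]
contact_force: [0.5, 0.9, -1.0]
opening: 0.352
```

```bash
python3 go.py 597 10 177; python3 -c "
from h import *; print(sense()['opening'],sense()['contact_force'])"
```

```text
[-0.8447 -0.0984  0.005   0.0078 -0.0036  0.2661] [547.8 346.6 180.2] [ 3.133e+00 -3.000e-03  1.832e+00]
0.35196316446425474 [ 0.52891537  0.88085017 -0.95370503]
```

Emit:
{"name": "carry_out", "arguments": {"increments": [[[-0.08,-0.01,0,0,0,0.05],[-0.17,-0.02,0,0,0,0.1],[-0.26,-0.03,0,0,0,0.16],[-0.35,-0.041,0,0,0,0.22],[-0.44,-0.051,0,0,0,0.266]]]}}

```text
clock: 17.75
eef_pos: [570.7, 168.2, 174.2]
tcp_rot: [3.142, 0.0, 1.55]
contact_force: [1.4, -0.3, -1.2]
opening: 0.35
```

```bash
python3 go.py 597 10 177; python3 -c "
from h import *; print(sense()['opening'],sense()['contact_force'])"
```

```text
[-0.3939  0.0739 -0.0071  0.      0.     -0.0026] [570.7 168.2 174.2] [3.142 0.    1.55 ]
0.35021000313895 [ 1.41116344 -0.26220485 -1.1982352 ]
```

Emit:
{"name": "carry_out", "arguments": {"increments": [[[-0.09,0.017,-0.005,0,0,0],[-0.18,0.034,-0.007,0,0,0],[-0.27,0.051,-0.007,0,0,0],[-0.35,0.067,-0.007,0,0,0],[-0.393,0.074,-0.007,0,0,0]]]}}

```text
clock: 18.17
eef_pos: [598.1, 8.6, 177.1]
tcp_rot: [3.141, 0.001, 1.552]
contact_force: [-0.1, -0.7, -1.1]
opening: 0.35
```

Emit:
{"name": "carry_out", "arguments": {"increments": [[[0,0,0.02,0,0,0],[0,0,0.06,0,0,0],[0,0,0.1,0,0,0],[0,0,0.118,0,0,0],[0,0,0.118,0,0,0]]]}}

```text
clock: 18.58
eef_pos: [596.3, 12.6, 127.8]
tcp_rot: [-3.138, -0.0, 1.553]
contact_force: [0.2, 0.6, -1.7]
opening: 0.35
```

```bash
python3 -c "
from h import *; grab('wrist','w8'); print(sense()['opening'],sense()['contact_force'])";python3 go.py 597 10 122
```

```text
0.3501659843044054 [ 0.23682498  0.37575198 -1.74591827]
[-0.0064  0.      0.0173 -0.002  -0.      0.0006] [597.   12.6 128.9] [-3.14  -0.     1.554]
```

View pics/w8.png

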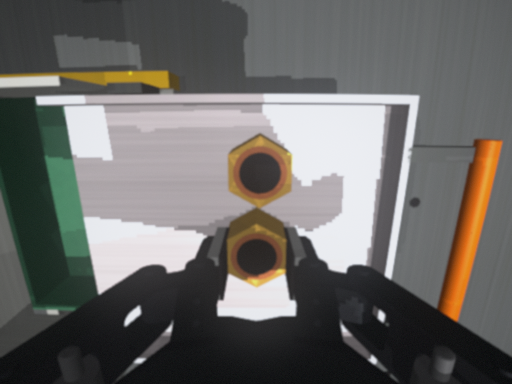

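The held bushing is at (257,255) and the first one at (260,172), so the two are clear of each other. I'll lower and release.

Emit:
{"name": "carry_out", "arguments": {"increments": [[[-0.01,0,0.008,0,0,0],[-0.01,0,0.014,0,0,0],[-0.01,0,0.018,0,0,0],[-0.01,0,0.021,0,0,0],[-0.01,0,0.021,0,0,0]]]}}

```text
clock: 19.05
eef_pos: [597.8, 8.0, 121.5]
tcp_rot: [3.141, -0.0, 1.553]
contact_force: [-0.1, -0.3, -0.6]
opening: 0.354
```

Emit:
{"name": "carry_out", "arguments": {"increments": [[[0,0,0.003,0,0,0],[0,0,0.003,0,0,0],[0,0,0.003,0,0,0]]]}}

```text
clock: 19.3
eef_pos: [598.0, 8.0, 120.8]
tcp_rot: [3.141, -0.0, 1.553]
contact_force: [-1.7, -1.1, 5.1]
opening: 0.357
```

Emit:
{"name": "carry_out", "arguments": {"increments": [[[0,0,0,0,0,0],[0,0,0,0,0,0],[0,0,0,0,0,0],[0,0,0,0,0,0],[0,0,0,0,0,0]]], "hand": 0.2}}

```text
clock: 19.72
eef_pos: [597.8, 8.0, 120.1]
tcp_rot: [-3.142, 0.0, 1.553]
contact_force: [0.2, -0.3, 0.1]
opening: 0.799
```

Emit:
{"name": "carry_out", "arguments": {"increments": [[[0,0,-0.03,0,0,0],[0,0,-0.1,0,0,0],[0,0,-0.2,0,0,0],[0,0,-0.3,0,0,0],[0,0,-0.3,0,0,0]]]}}

```text
clock: 20.13
eef_pos: [601.8, 8.1, 249.2]
tcp_rot: [3.129, -0.0, 1.553]
contact_force: [1.6, -0.2, 1.1]
opening: 0.8
```

```bash
python3 bush.py w9 116;  python3 go.py 415.5 314.5 230 1.745
```

```text
[600.5   8.  245.8]
cam [602.  77. 370.]
net [597.  57.  91.] 0.95
net [599.   6.  88.] 0.56
px [251. 190.] ctr [598.5   7.8] area 921 flat dir deg 59 widths [33.6 33.5 31.5] max 37.1
px [370. 185.] ctr [715.1   6.8] area 1269 flat dir deg 59 widths [112.  112.1  10.4] max 88.4
px [250. 142.] ctr [599.1  54.3] area 864 flat dir deg 59 widths [32.2 32.2 31. ] max 35.8
[ 7.579e-01 -4.724e-01  3.060e-02  4.600e-03  3.000e-04 -1.833e-01] [599.    8.  243.1] [ 3.137 -0.     1.553]
```

View pics/w9.png

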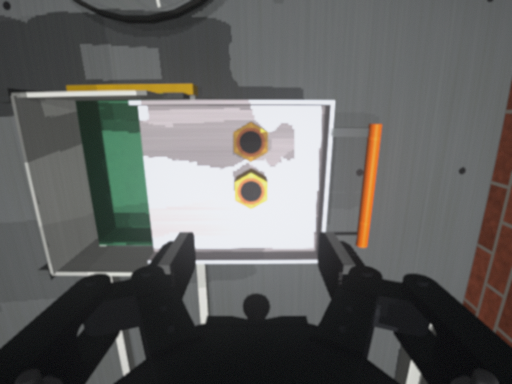

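Two bushings stand on the tray, at (250,142) and (251,190). Now the last one.

Emit:
{"name": "carry_out", "arguments": {"increments": [[[0.42,-0.26,0,0,0,-0.18],[0.42,-0.26,0,0,0,-0.18],[0.42,-0.26,0,0,0,-0.18],[0.42,-0.26,0,0,0,-0.18],[0.42,-0.26,0,0,0,-0.18]]]}}

```text
clock: 20.65
eef_pos: [494.1, 179.5, 239.0]
tcp_rot: [-3.139, -0.0, 1.742]
contact_force: [0.5, 0.1, 0.9]
opening: 0.8
```

```bash
python3 go.py 415.5 311 170 1.745
```

```text
[ 3.574e-01 -1.371e-01  1.731e-01 -2.700e-03 -1.000e-04 -3.200e-03] [494.1 179.5 239. ] [-3.139 -0.     1.742]
```

Emit:
{"name": "carry_out", "arguments": {"increments": [[[0.357,-0.137,0.173,0,0,0],[0.357,-0.137,0.173,0,0,0],[0.357,-0.137,0.173,0,0,0],[0.357,-0.137,0.173,0,0,0],[0.357,-0.137,0.173,0,0,0]]]}}

```text
clock: 21.07
eef_pos: [413.5, 311.9, 167.2]
tcp_rot: [-3.135, 0.001, 1.745]
contact_force: [-0.4, -1.3, -0.1]
opening: 0.797
```

```bash
python3 bush.py w10; python3 go.py 415.5 314.5 70 1.745
```

```text
[415.1 310.5 168.3]
cam [403. 380. 288.]
net [416. 316.  43.] 0.79
px [258. 197.] ctr [414.4 314.2] area 928 flat dir deg 10 widths [31.6 33.7 33.7] max 37.3
[ 1.300e-02  3.000e-04  2.483e-01 -3.200e-03  1.700e-03 -2.000e-04] [416.6 309.6 169.3] [-3.138e+00  2.000e-03  1.745e+00]
```

View pics/w10.png

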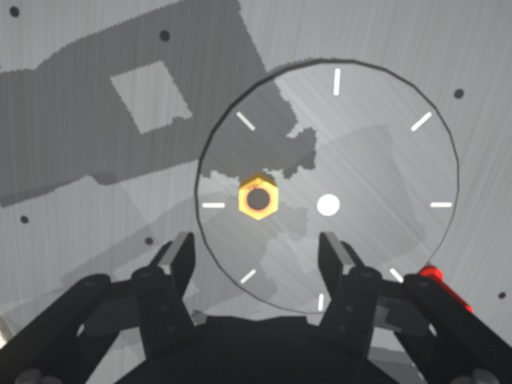

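Emit:
{"name": "carry_out", "arguments": {"increments": [[[0.012,-0.003,0.08,0,0,0],[0.012,-0.003,0.16,0,0,0],[0.012,-0.003,0.23,0,0,0],[0.012,-0.003,0.25,0,0,0],[0.012,-0.003,0.25,0,0,0]]]}}

```text
clock: 21.58
eef_pos: [415.9, 311.9, 69.3]
tcp_rot: [-3.138, 0.002, 1.74]
contact_force: [-0.2, -0.8, -0.5]
opening: 0.802
```

Emit:
{"name": "carry_out", "arguments": {"increments": [[[0,0,0,0,0,0],[0,0,0,0,0,0],[0,0,0,0,0,0],[0,0,0,0,0,0],[0,0,0,0,0,0]]], "hand": 1, "squeeze": 50}}

```text
clock: 22.0
eef_pos: [417.6, 314.5, 72.9]
tcp_rot: [3.139, -0.001, 1.741]
contact_force: [-0.1, 0.4, 7.1]
opening: 0.36
```

Emit:
{"name": "carry_out", "arguments": {"increments": [[[0,0,0,0,0,0],[0,0,0,0,0,0],[0,0,0,0,0,0]]]}}

```text
clock: 22.25
eef_pos: [417.6, 314.5, 72.9]
tcp_rot: [3.139, -0.001, 1.742]
contact_force: [-0.4, 0.4, 5.6]
opening: 0.363
```

Emit:
{"name": "carry_out", "arguments": {"increments": [[[0,0,-0.06,0,0,0],[0,0,-0.14,0,0,0],[0,0,-0.22,0,0,0],[0,0,-0.26,0,0,0],[0,0,-0.26,0,0,0]]], "squeeze": 80}}

```text
clock: 22.67
eef_pos: [418.7, 315.4, 180.1]
tcp_rot: [3.134, -0.004, 1.742]
contact_force: [-0.4, 0.8, -0.5]
opening: 0.352
```

```bash
python3 go.py 530 130 180; python3 -c "
from h import *; print(sense()['opening'],sense()['contact_force'])"
```

```text
[-5.040e-01  1.954e-01 -2.000e-04  6.800e-03 -4.300e-03  1.801e-01] [418.7 315.4 180.1] [ 3.134 -0.004  1.742]
0.35244837757030073 [-0.43500357  0.78004687 -0.47002634]
```

Emit:
{"name": "carry_out", "arguments": {"increments": [[[-0.08,0.03,0,0,0,0.05],[-0.165,0.065,0,0,0,0.1],[-0.25,0.097,0,0,0,0.15],[-0.33,0.13,0,0,0,0.18],[-0.41,0.16,0,0,0,0.18]]]}}

```text
clock: 23.08
eef_pos: [508.0, 161.5, 175.1]
tcp_rot: [3.141, -0.0, 1.551]
contact_force: [-0.6, 0.3, -1.7]
opening: 0.349
```

```bash
python3 go.py 597 -37 177; python3 -c "
from h import *; print(sense()['opening'],sense()['contact_force'])"
```

```text
[-4.918e-01  2.322e-01 -4.700e-03  5.000e-04 -1.000e-04 -1.600e-03] [508.  161.5 175.1] [ 3.141 -0.     1.551]
0.3494755463715138 [-0.61534883  0.32615582 -1.71250624]
```

Emit:
{"name": "carry_out", "arguments": {"increments": [[[-0.09,0.042,-0.007,0,0,0],[-0.18,0.085,-0.007,0,0,0],[-0.27,0.127,-0.007,0,0,0],[-0.35,0.165,-0.007,0,0,0],[-0.43,0.203,-0.007,0,0,0]]]}}

```text
clock: 23.5
eef_pos: [585.8, -12.4, 177.7]
tcp_rot: [3.141, -0.0, 1.553]
contact_force: [-0.2, 0.6, -1.3]
opening: 0.351
```

```bash
python3 go.py 597 -37 177; python3 -c "
from h import *; print(sense()['opening'],sense()['contact_force'])"
```

```text
[-0.0609  0.029   0.0018  0.0001 -0.     -0.0004] [585.8 -12.4 177.7] [ 3.141 -0.     1.553]
0.3512011626825983 [-0.17580371  0.59531644 -1.26825476]
```

Emit:
{"name": "carry_out", "arguments": {"increments": [[[-0.061,0.029,0,0,0,0],[-0.061,0.029,0.03,0,0,0],[-0.061,0.029,0.08,0,0,0],[-0.061,0.029,0.12,0,0,0],[-0.061,0.029,0.12,0,0,0]]]}}

```text
clock: 23.92
eef_pos: [594.1, -34.7, 126.4]
tcp_rot: [-3.136, -0.0, 1.553]
contact_force: [-0.8, -0.2, -1.8]
opening: 0.354
```

```bash
python3 -c "
from h import *; grab('wrist','w11'); print(sense()['opening'],sense()['contact_force'])";python3 go.py 597 -37 122
```

```text
0.3560880535812826 [ 0.27294657  0.23971498 -0.80739362]
[-0.0059  0.0053  0.0149 -0.0039 -0.0002  0.0001] [595.  -34.6 128. ] [-3.138 -0.     1.553]
```

View pics/w11.png

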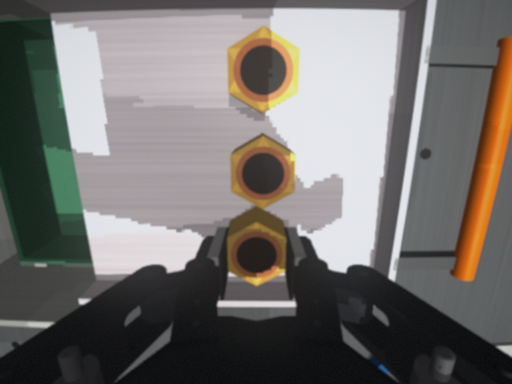

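The last bushing is held at (257,255), with its neighbours at (263,173) and (263,70). I'll lower and release.

Emit:
{"name": "carry_out", "arguments": {"increments": [[[-0.005,0.004,0.008,0,0,0],[-0.005,0.004,0.014,0,0,0],[-0.005,0.004,0.018,0,0,0],[-0.005,0.004,0.021,0,0,0],[-0.005,0.004,0.021,0,0,0]]]}}

```text
clock: 24.38
eef_pos: [598.4, -36.9, 121.6]
tcp_rot: [3.141, 0.0, 1.553]
contact_force: [0.4, 0.4, -1.2]
opening: 0.352
```

Emit:
{"name": "carry_out", "arguments": {"increments": [[[0,0,0.003,0,0,0],[0,0,0.003,0,0,0],[0,0,0.003,0,0,0]]]}}

```text
clock: 24.63
eef_pos: [598.6, -37.0, 121.0]
tcp_rot: [3.141, -0.0, 1.553]
contact_force: [-2.5, -0.3, 4.7]
opening: 0.356
```

Emit:
{"name": "carry_out", "arguments": {"increments": [[[0,0,0,0,0,0],[0,0,0,0,0,0],[0,0,0,0,0,0],[0,0,0,0,0,0],[0,0,0,0,0,0]]], "hand": 0.2}}

```text
clock: 25.05
eef_pos: [598.3, -37.0, 120.2]
tcp_rot: [3.142, -0.0, 1.553]
contact_force: [0.1, 0.0, 0.1]
opening: 0.799
```

Emit:
{"name": "carry_out", "arguments": {"increments": [[[0,0,-0.03,0,0,0],[0,0,-0.1,0,0,0],[0,0,-0.2,0,0,0],[0,0,-0.3,0,0,0],[0,0,-0.3,0,0,0]]]}}

```text
clock: 25.47
eef_pos: [602.3, -37.3, 249.2]
tcp_rot: [3.129, 0.001, 1.553]
contact_force: [1.8, -0.5, 0.8]
opening: 0.805
```

Emit:
{"name": "carry_out", "arguments": {"increments": [[[0,0,0,0,0,0],[0,0,0,0,0,0],[0,0,0,0,0,0],[0,0,0,0,0,0],[0,0,0,0,0,0]]]}}

```text
clock: 25.88
eef_pos: [597.6, -37.0, 239.0]
tcp_rot: [-3.139, -0.0, 1.553]
contact_force: [-0.3, 0.4, 0.7]
opening: 0.804
```

```bash
python3 bush.py w12 116; python3 - <<'E'
from h import *
for n in ("top","scene"):
    f=grab(n,n+"_2")
    for t in ("bin","bin_post","bushing1"): print(n,t,[(np.round(d["point"]),round(d["confidence"],2)) for d in nets.tip_of(t,n)])
E
python3 go.py 718 9 190
```

```text
[597.8 -37.  239.1]
cam [600.  32. 360.]
net [598. -36.  92.] 0.74
net [601.   3.  85.] 0.65
net [596.  56.  92.] 0.59
px [258. 192.] ctr [598.9 -36.3] area 916 flat dir deg 59 widths [33.6 33.6 31.3] max 37.1
px [256. 145.] ctr [598.6   7.2] area 880 flat dir deg 59 widths [32.3 32.4 31.6] max 35.9
px [386. 139.] ctr [715.3   6.5] area 1233 flat dir deg 59 widths [112.3 112.7  10.1] max 88.7
px [256.  89.] ctr [599.1  54.5] area 874 flat dir deg 59 widths [32.  31.9 32.2] max 36.0
top bin []
top bin_post []
top bushing1 [(array([ 724., -298.,   -4.]), 0.67), (array([ 602., -220.,   -3.]), 0.53), (array([593.,   8.,  90.]), 0.48)]
scene bin [(array([453.,  13.,  -2.]), 0.78)]
scene bin_post [(array([452.,  13.,  -5.]), 0.7), (array([ 449., -138.,   98.]), 0.68)]
scene bushing1 [(array([598.,   5.,  89.]), 0.73), (array([597.,  50.,  88.]), 0.65), (array([603., -38.,  93.]), 0.49)]
[ 0.1204  0.2971  0.1255 -0.      0.      0.    ] [598.3 -37.  240.2] [-3.142  0.     1.553]
```

View pics/w12.png

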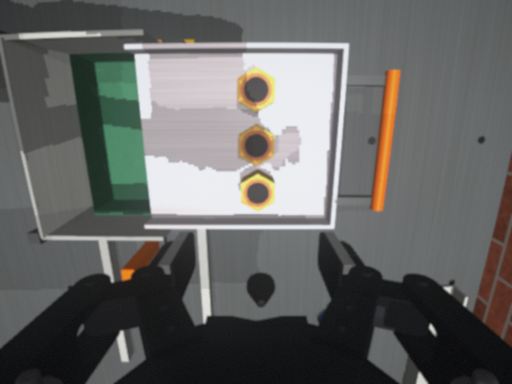

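View pics/scene_2.png

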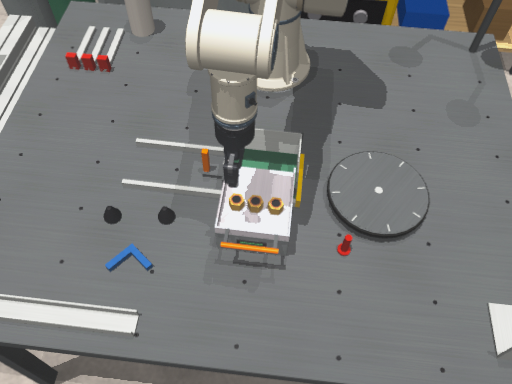

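All three bushings stand on the level tray, at (256,89), (256,145) and (258,192) in the wrist view. The turntable is empty and the bin is home. Now I'll go to the bar with the jaws narrowed so they clear the rear wall.

Emit:
{"name": "carry_out", "arguments": {"increments": [[[0.1,0.297,0.06,0,0,0],[0.1,0.297,0.06,0,0,0],[0.1,0.297,0.06,0,0,0],[0.1,0.297,0.1,0,0,0],[0.1,0.297,0.1,0,0,0]]], "hand": 0.6}}

```text
clock: 26.8
eef_pos: [717.9, 1.7, 196.4]
tcp_rot: [-3.138, -0.0, 1.554]
contact_force: [-1.3, 0.4, -0.5]
opening: 0.399
```

Emit:
{"name": "carry_out", "arguments": {"increments": [[[0,0,0,0,0,0],[0,0,0,0,0,0],[0,0,0,0,0,0]]]}}

```text
clock: 27.05
eef_pos: [717.3, 0.4, 201.5]
tcp_rot: [3.141, 0.0, 1.553]
contact_force: [-0.3, -0.7, 0.1]
opening: 0.394
```

```bash
python3 - <<'E'
from h import *
f=grab("wrist","w13"); X=cloud(f); Z=X[...,2]; print(pose()[0],sense()["opening"])
m=(Z>109)&(Z<122)&(X[...,0]>690)&(X[...,0]<740)&(abs(X[...,1]-8)<30)
P=X[m]; print(len(P),P.mean(0),P.min(0),P.max(0)); 
top=P[P[:,2]>np.percentile(P[:,2],80)]; print(top.mean(0))
for y in (-20,0,20): 
    q=P[abs(P[:,1]-y)<5]; print(y,len(q) and q.mean(0))
m=(abs(Z-110)<6)&(abs(X[...,0]-675)<10)&(abs(X[...,1]-8)<60); print("wall",X[m][:,0].min(),X[m][:,0].max())
E
python3 go.py 716.5 8 113.5
```

```text
[7.17467160e+02 4.02273585e-01 2.01699894e+02] 0.39931415832785533
1031 [716.27201402   9.29631256 115.46216535] [710.35736284 -21.9350852  110.55036598] [722.0296229   37.98154931 118.15340807]
[716.23976703   8.54867274 117.06340824]
-20 [715.88267289 -18.46973389 115.54979094]
0 [7.16221395e+02 2.94936182e-02 1.15521979e+02]
20 [716.23841186  20.10834338 115.30352497]
wall 671.45872048465 684.9965847843764
[ 0.019  -0.0031  0.2205  0.0013  0.     -0.0005] [7.175e+02 4.000e-01 2.017e+02] [3.14  0.    1.552]
```

View pics/w13.png

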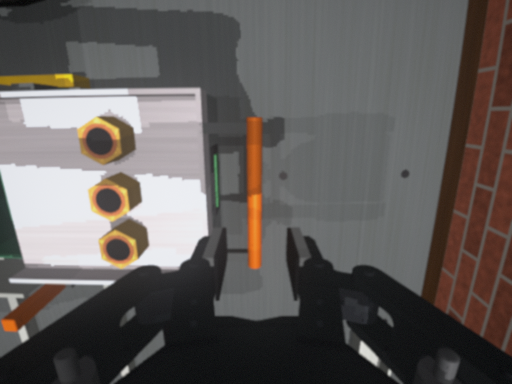

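The bar, at (254,190), is centred between the fingers and clear of the wall. I'll go down and pinch it.

Emit:
{"name": "carry_out", "arguments": {"increments": [[[0.019,-0.003,0.07,0,0,0],[0.019,-0.003,0.14,0,0,0],[0.019,-0.003,0.2,0,0,0],[0.019,-0.003,0.222,0,0,0],[0.019,-0.003,0.222,0,0,0]]]}}

```text
clock: 27.52
eef_pos: [715.1, 8.2, 109.8]
tcp_rot: [-3.138, 0.0, 1.553]
contact_force: [-0.5, -0.6, 0.5]
opening: 0.397
```

Emit:
{"name": "carry_out", "arguments": {"increments": [[[0,0,0,0,0,0],[0,0,0,0,0,0],[0,0,0,0,0,0],[0,0,0,0,0,0],[0,0,0,0,0,0]]], "hand": 1, "squeeze": 60}}

```text
clock: 27.93
eef_pos: [715.9, 8.3, 113.5]
tcp_rot: [-3.14, 0.0, 1.553]
contact_force: [-8.5, -0.0, 3.4]
opening: 0.116
```

Emit:
{"name": "carry_out", "arguments": {"increments": [[[0,0,0,0,0,0],[0,0,0,0,0,0]]]}}

```text
clock: 28.1
eef_pos: [715.9, 8.3, 113.5]
tcp_rot: [-3.14, 0.0, 1.553]
contact_force: [-7.0, -0.3, 3.9]
opening: 0.119
```

Emit:
{"name": "carry_out", "arguments": {"increments": [[[0,-0.004,-0.024,0,0,0],[0,-0.009,-0.049,0,0,0],[0,-0.015,-0.072,0,0,0],[0,-0.022,-0.096,0,0,0],[0,-0.031,-0.119,0,0,0]]], "squeeze": 80}}

```text
clock: 28.52
eef_pos: [704.3, 8.6, 160.3]
tcp_rot: [3.141, 0.0, 1.553]
contact_force: [0.7, -1.0, -11.4]
opening: 0.109
```

```bash
python3 - <<'E'
from h import *
f=grab("scene","scene_3"); print(pose()[0],sense()["opening"],sense()["contact_force"])
for t in ("bushing1","tray_bar"): print(t,[(np.round(d["point"]),round(d["confidence"],2)) for d in nets.tip_of(t,"scene")])
E
```

```text
[703.74975076   8.57382218 161.86056348] 0.11121102542957682 [-5.59645479 -1.80041026 -2.47278034]
bushing1 [(array([595.,  52., 104.]), 0.74), (array([601., -33., 112.]), 0.55), (array([ 452., -135.,   96.]), 0.38)]
tray_bar [(array([704.,  11., 156.]), 0.58)]
```

View pics/scene_3.png

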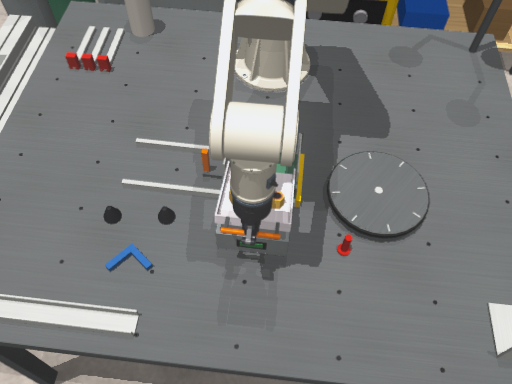

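The tray is following, with the bar at z ≈ 158 and both visible bushings still on it. I'll continue along the arc.

Emit:
{"name": "carry_out", "arguments": {"increments": [[[0,-0.01,-0.022,0,0,0],[0,-0.02,-0.045,0,0,0],[0,-0.032,-0.066,0,0,0],[0,-0.045,-0.087,0,0,0],[0,-0.059,-0.108,0,0,0]]]}}

```text
clock: 29.08
eef_pos: [681.7, 9.0, 204.0]
tcp_rot: [3.138, 0.0, 1.553]
contact_force: [5.1, -2.1, -8.8]
opening: 0.11
```

Emit:
{"name": "carry_out", "arguments": {"increments": [[[0,-0.015,-0.019,0,0,0],[0,-0.031,-0.038,0,0,0],[0,-0.048,-0.056,0,0,0],[0,-0.065,-0.073,0,0,0],[0,-0.084,-0.09,0,0,0]]]}}

```text
clock: 29.5
eef_pos: [649.3, 9.6, 241.0]
tcp_rot: [3.134, 0.0, 1.553]
contact_force: [8.1, -2.5, -4.5]
opening: 0.106
```

```bash
python3 - <<'E'
from h import *
f=grab("wrist","w14"); f=grab("top","top_4");f=grab("scene","scene_4"); print(pose()[0],sense()["opening"],sense()["contact_force"])
for n in ("top","scene"):
  for t in ("bushing1","tray_bar"): print(n,t,[(np.round(d["point"]),round(d["confidence"],2)) for d in nets.tip_of(t,n)])
E
```

```text
[648.8006052    9.59574201 241.39443038] 0.11300978049911113 [ 4.61368174 -2.74331034  6.27461446]
top bushing1 []
top tray_bar []
scene bushing1 [(array([508.,  52.,  79.]), 0.65), (array([509.,   8.,  81.]), 0.45), (array([510., -31.,  84.]), 0.44)]
scene tray_bar [(array([646.,   9., 236.]), 0.87)]
```

View pics/w14.png

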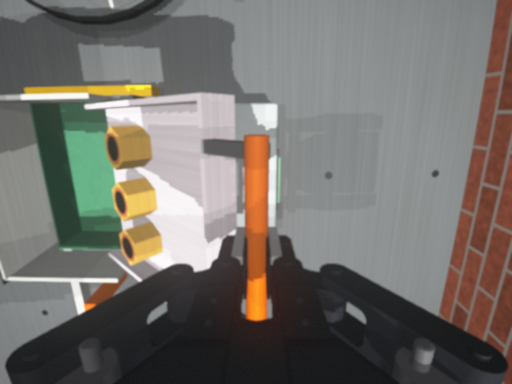

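View pics/scene_4.png

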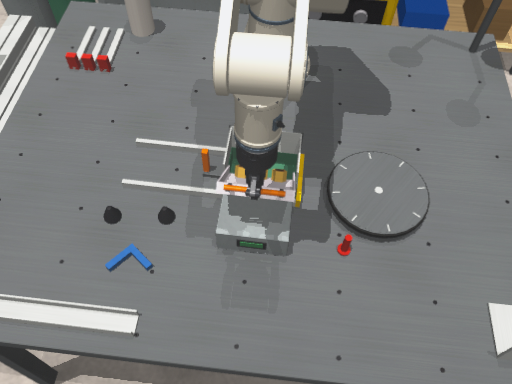

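The bushings have slid toward the lip, at (128,147), (135,198) and (140,243). I'll hold here and let them finish.

Emit:
{"name": "carry_out", "arguments": {"increments": [[[0,0,0,0,0,0],[0,0,0,0,0,0],[0,0,0,0,0,0],[0,0,0,0,0,0],[0,0,0,0,0,0]]]}}

```text
clock: 30.27
eef_pos: [649.6, 9.6, 240.8]
tcp_rot: [3.135, 0.0, 1.553]
contact_force: [4.4, -1.9, 7.7]
opening: 0.107
```

```bash
python3 - <<'E'
from h import *
f=grab("wrist","w15"); f=grab("top","top_5"); print(pose()[0],sense()["opening"],sense()["contact_force"])
E
```

```text
[649.55546464   9.54719804 240.76815126] 0.10594430047451356 [ 5.2219491  -2.83856701  5.88204152]
```

View pics/w15.png

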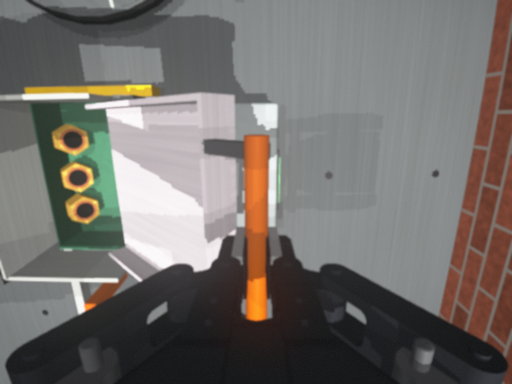

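All three bushings lie in the bin, at (71,140), (77,177) and (83,209). I'll lower the tray along the same arc.

Emit:
{"name": "carry_out", "arguments": {"increments": [[[0,0.018,0.016,0,0,0],[0,0.036,0.033,0,0,0],[0,0.052,0.051,0,0,0],[0,0.068,0.07,0,0,0],[0,0.084,0.089,0,0,0]]]}}

```text
clock: 30.78
eef_pos: [681.9, 9.0, 204.1]
tcp_rot: [3.14, 0.0, 1.553]
contact_force: [-0.5, -3.5, 5.2]
opening: 0.108
```

Emit:
{"name": "carry_out", "arguments": {"increments": [[[0,0.014,0.02,0,0,0],[0,0.027,0.041,0,0,0],[0,0.039,0.063,0,0,0],[0,0.05,0.085,0,0,0],[0,0.059,0.108,0,0,0]]]}}

```text
clock: 31.2
eef_pos: [704.7, 8.6, 159.6]
tcp_rot: [3.142, 0.0, 1.553]
contact_force: [0.7, -3.4, 6.5]
opening: 0.107
```

Emit:
{"name": "carry_out", "arguments": {"increments": [[[0,0.008,0.023,0,0,0],[0,0.016,0.046,0,0,0],[0,0.022,0.07,0,0,0],[0,0.027,0.094,0,0,0],[0,0.031,0.119,0,0,0]]]}}

```text
clock: 31.62
eef_pos: [716.3, 8.4, 112.4]
tcp_rot: [-3.14, 0.0, 1.553]
contact_force: [-53.2, -3.4, 130.3]
opening: 0.11
```

Emit:
{"name": "carry_out", "arguments": {"increments": [[[0,0,0,0,0,0],[0,0,0,0,0,0],[0,0,0,0,0,0]]]}}

```text
clock: 31.87
eef_pos: [715.9, 8.4, 113.4]
tcp_rot: [-3.14, 0.0, 1.553]
contact_force: [-11.4, -3.4, 22.6]
opening: 0.11
```

The tray hit its level stop hard. The force read 130 N upward for that instant, above the stated 120 N limit, so I should have slowed the last few millimetres. It can't be undone, so I'll carry on gently: relax, release to a narrow opening and check.

Emit:
{"name": "carry_out", "arguments": {"increments": [[[0,0,-0.001,0,0,0],[0,0,-0.002,0,0,0]]]}}

```text
clock: 32.03
eef_pos: [715.9, 8.4, 113.5]
tcp_rot: [-3.14, 0.0, 1.553]
contact_force: [-6.7, -2.7, 12.9]
opening: 0.112
```

Emit:
{"name": "carry_out", "arguments": {"increments": [[[0,0,0,0,0,0],[0,0,0,0,0,0],[0,0,0,0,0,0],[0,0,0,0,0,0],[0,0,0,0,0,0]]], "hand": 0.6}}

```text
clock: 32.45
eef_pos: [716.6, 8.7, 112.0]
tcp_rot: [-3.141, -0.0, 1.553]
contact_force: [0.4, 0.2, 0.7]
opening: 0.399
```

Emit:
{"name": "carry_out", "arguments": {"increments": [[[0,0,-0.02,0,0,0],[0,0,-0.06,0,0,0],[0,0,-0.12,0,0,0],[0,0,-0.2,0,0,0],[0,0,-0.3,0,0,0]]]}}

```text
clock: 32.87
eef_pos: [715.4, 8.5, 232.0]
tcp_rot: [-3.138, 0.0, 1.553]
contact_force: [0.3, -0.4, -0.9]
opening: 0.398
```

Emit:
{"name": "carry_out", "arguments": {"increments": [[[0,-0.05,0,0,0,0],[0,-0.12,0,0,0,0],[0,-0.2,0,0,0,0],[0,-0.28,0,0,0,0],[0,-0.36,0,0,0,0]]]}}

```text
clock: 33.28
eef_pos: [571.4, 11.1, 233.1]
tcp_rot: [3.141, -0.0, 1.553]
contact_force: [0.6, -0.1, 0.8]
opening: 0.398
```

```bash
python3 - <<'E'
from h import *
f=grab("wrist","w16"); X=cloud(f);Z=X[...,2]; s=sense(); print(s["clock"],pose()[0],s["contact_force"])
m=(abs(Z-114)<25)&(abs(X[...,0]-716)<25)&(abs(X[...,1]-8)<45); P=X[m]
if len(P): print("bar",len(P),P.mean(0),np.percentile(P[:,2],95))
m=(abs(Z-90)<25)&(abs(X[...,1]-8)<55)
for x in (530,560,590,620,650):
    q=Z[m&(abs(X[...,0]-x)<8)]; print(x,len(q) and np.median(q))
for n in ("wrist","scene","top"):
  if n!="wrist": grab(n,n+"_6")
  for t in ("bushing1","bin","bin_post","tray_floor","tray_bar"): print(n,t,[(np.round(d["point"]),round(d["confidence"],2)) for d in nets.tip_of(t,n)])
E
```

```text
33.3333 [564.96581819  11.15290629 232.19273178] [-6.4912358   0.29055465 -0.83575194]
bar 1323 [713.74870986   9.38714915 114.50866127] 117.03296139012257
530 90.75593048883056
560 90.7251651557506
590 90.63693598802945
620 90.63194691320848
650 90.61743038915327
wrist bushing1 [(array([425., -33.,  35.]), 0.88), (array([428.,  61.,  34.]), 0.77), (array([431.,   9.,  32.]), 0.76)]
wrist bin [(array([452.,  16.,  -1.]), 0.82)]
wrist bin_post []
wrist tray_floor [(array([580.,  10.,  85.]), 0.85)]
wrist tray_bar [(array([716.,   6., 111.]), 0.89)]
scene bushing1 [(array([644., 230.,  -2.]), 0.65), (array([426.,  12.,  37.]), 0.57), (array([428.,  55.,  36.]), 0.55), (array([429., -29.,  40.]), 0.54)]
scene bin [(array([449.,  11.,  -6.]), 0.64)]
scene bin_post [(array([ 448., -137.,   93.]), 0.75)]
scene tray_floor [(array([578.,   7.,  96.]), 0.83)]
scene tray_bar [(array([715.,   9., 112.]), 0.57), (array([581.,   7.,  96.]), 0.23), (array([ 446., -138.,   97.]), 0.22)]
top bushing1 [(array([ 599., -215.,   -4.]), 0.5)]
top bin [(array([ 612., -351.,    0.]), 0.36)]
top bin_post [(array([ 454., -136.,   96.]), 0.62)]
top tray_floor [(array([584.,  10.,  93.]), 0.55)]
top tray_bar []
```

View pics/w16.png

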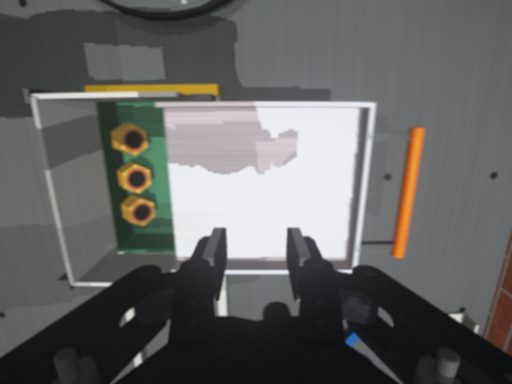

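The tray is level at z 90.6 across its floor. The networks put the bushings at z ≈ 35 in the bin, so I'll check how they lie from the depth data.

```bash
python3 - <<'E'
from h import *
f=grab("wrist"); X=cloud(f)
for (u,v) in ((131,140),(135,178),(139,210)):
    P=X[v-14:v+15,u-18:u+19].reshape(-1,3); P=P[np.isfinite(P[:,0])]
    print((u,v),"z pct",np.round(np.percentile(P[:,2],[2,25,50,75,98]),0))
    hsv=cv2.cvtColor(f["img"],cv2.COLOR_RGB2HSV)[v-14:v+15,u-18:u+19].reshape(-1,3)
    b=(hsv[:,0]<32)&(hsv[:,1]>90); Q=X[v-14:v+15,u-18:u+19].reshape(-1,3)[b]; print("  brass",len(Q),np.round(np.nanmin(Q,0)),np.round(np.nanmax(Q,0)),np.round(np.nanmean(Q,0)))
im=f["img"][80:290,20:240]; cv2.imwrite("pics/crop17.png",cv2.resize(im,None,fx=3,fy=2.8,interpolation=cv2.INTER_CUBIC)[:,:,::-1])
E
python3 go.py 455 100 300
```

```text
(131, 140) z pct [ 5. 26. 34. 39. 46.]
  brass 666 [399.  38.   5.] [442.  73.  47.] [424.  58.  35.]
(135, 178) z pct [ 5. 23. 33. 39. 45.]
  brass 647 [398. -15.   4.] [440.  29.  47.] [422.  12.  34.]
(139, 210) z pct [ 5. 21. 31. 38. 46.]
  brass 665 [397. -61.   5.] [439. -15.  48.] [420. -30.  33.]
[ 0.2172 -0.2984 -0.1686 -0.      0.     -0.    ] [572.8  11.  232.6] [-3.142  0.     1.553]
```

View pics/crop17.png

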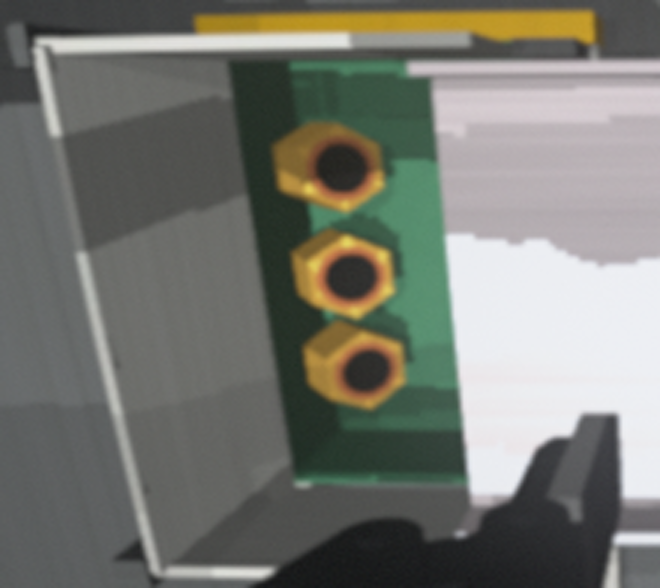

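Brass tops out at z ≈ 48, below the bin rim at 52, so the bushings lean inside the bin and will clear the chute. Now to the post.

```bash
python3 go.py 450.5 -136 200
```

```text
[-0.3729 -0.2991  0.0815 -0.      0.     -0.    ] [572.8  11.  232.6] [-3.142  0.     1.553]
```

Emit:
{"name": "carry_out", "arguments": {"increments": [[[-0.373,-0.299,0,0,0,0],[-0.373,-0.299,0.02,0,0,0],[-0.373,-0.299,0.08,0,0,0],[-0.373,-0.299,0.08,0,0,0],[-0.373,-0.299,0.08,0,0,0]]], "hand": 0.2}}

```text
clock: 34.65
eef_pos: [447.9, -137.5, 199.9]
tcp_rot: [-3.14, 0.0, 1.553]
contact_force: [-0.4, -0.4, 0.1]
opening: 0.801
```

Emit:
{"name": "carry_out", "arguments": {"increments": [[[0,0,0,0,0,0],[0,0,0,0,0,0],[0,0,0,0,0,0]]]}}

```text
clock: 34.9
eef_pos: [451.2, -136.1, 201.0]
tcp_rot: [3.14, 0.0, 1.552]
contact_force: [0.7, 0.5, -0.6]
opening: 0.801
```

```bash
python3 - <<'E'
from h import *
f=grab("wrist","w18"); X=cloud(f)
p,R=pose(); print(p,sense()["contact_force"])
m=(X[...,2]>90)&(X[...,2]<105)&(abs(X[...,0]-450)<30)&(abs(X[...,1]+135)<30)
P=X[m]; print(len(P)); 
if len(P): print(P.mean(0),P.min(0),P.max(0))
E
python3 go.py 450.7 -137 87
```

```text
[ 451.49683798 -135.74998554  201.09563308] [-0.10938327  0.05544682 -0.16473021]
324
[ 450.84745746 -136.01604728   96.12788163] [ 443.2402461  -144.25576764   90.02296082] [ 458.56123052 -128.99562298   98.62278237]
[-3.100e-03 -2.300e-03  2.852e-01  1.200e-03  1.000e-04  2.000e-04] [ 451.5 -135.7  201.1] [3.14  0.    1.553]
```

View pics/w18.png

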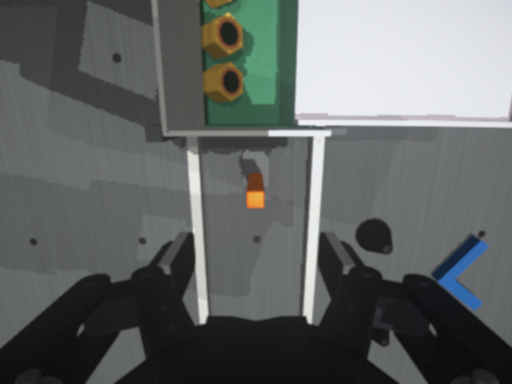

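The post is at (255,198) and the bushings are still in the bin. I'll go down and grip.

Emit:
{"name": "carry_out", "arguments": {"increments": [[[-0.002,-0.002,0.09,0,0,0],[-0.002,-0.002,0.18,0,0,0],[-0.002,-0.002,0.25,0,0,0],[-0.002,-0.002,0.285,0,0,0],[-0.002,-0.002,0.285,0,0,0]]]}}

```text
clock: 35.37
eef_pos: [448.8, -135.4, 84.0]
tcp_rot: [-3.137, -0.001, 1.555]
contact_force: [0.6, 0.5, 1.0]
opening: 0.797
```

Emit:
{"name": "carry_out", "arguments": {"increments": [[[0,0,0,0,0,0],[0,0,0,0,0,0],[0,0,0,0,0,0],[0,0,0,0,0,0],[0,0,0,0,0,0]]], "hand": 1, "squeeze": 40}}

```text
clock: 35.78
eef_pos: [450.6, -136.9, 87.9]
tcp_rot: [3.139, 0.001, 1.553]
contact_force: [-1.3, 1.2, 7.8]
opening: 0.178
```

Emit:
{"name": "carry_out", "arguments": {"increments": [[[0,0,0,0,0,0],[0,0,0,0,0,0],[0,0,0,0,0,0]]]}}

```text
clock: 36.03
eef_pos: [450.6, -136.9, 87.9]
tcp_rot: [3.139, 0.0, 1.553]
contact_force: [-1.2, 1.2, 7.2]
opening: 0.18
```

Emit:
{"name": "carry_out", "arguments": {"increments": [[[-0.01,0,0,0,0,0],[-0.03,0,0,0,0,0],[-0.06,0,0,0,0,0],[-0.1,0,0,0,0,0],[-0.14,0,0,0,0,0]]]}}

```text
clock: 36.45
eef_pos: [448.8, -192.2, 87.5]
tcp_rot: [3.141, -0.002, 1.553]
contact_force: [-0.1, 8.9, 5.1]
opening: 0.183
```

Emit:
{"name": "carry_out", "arguments": {"increments": [[[-0.04,0,0,0,0,0],[-0.08,0,0,0,0,0],[-0.12,0,0,0,0,0],[-0.16,0,0,0,0,0],[-0.2,0,0,0,0,0]]]}}

```text
clock: 36.87
eef_pos: [447.1, -272.2, 87.4]
tcp_rot: [-3.142, -0.002, 1.552]
contact_force: [-0.4, 9.8, 6.2]
opening: 0.177
```

Emit:
{"name": "carry_out", "arguments": {"increments": [[[-0.04,0,0,0,0,0],[-0.08,0,0,0,0,0],[-0.12,0,0,0,0,0],[-0.16,0,0,0,0,0],[-0.2,0,0,0,0,0]]]}}

```text
clock: 37.28
eef_pos: [445.6, -351.9, 87.4]
tcp_rot: [-3.141, -0.003, 1.552]
contact_force: [0.7, 9.6, 5.6]
opening: 0.184
```

Emit:
{"name": "carry_out", "arguments": {"increments": [[[-0.03,0,0,0,0,0],[-0.05,0,0,0,0,0],[-0.06,0,0,0,0,0],[-0.06,0,0,0,0,0],[-0.06,0,0,0,0,0]]]}}

```text
clock: 37.7
eef_pos: [445.4, -376.4, 87.7]
tcp_rot: [3.141, -0.001, 1.552]
contact_force: [-1.7, 5.1, 8.9]
opening: 0.183
```

The bin moved with the gripper by about 240 mm. I'll release, rise and check.

Emit:
{"name": "carry_out", "arguments": {"increments": [[[0,0,0,0,0,0],[0,0,0,0,0,0],[0,0,0,0,0,0],[0,0,0,0,0,0],[0,0,0,0,0,0]]], "hand": 0}}

```text
clock: 38.12
eef_pos: [445.5, -376.8, 86.7]
tcp_rot: [3.142, 0.0, 1.553]
contact_force: [-0.5, 0.3, 0.9]
opening: 0.878
```

Emit:
{"name": "carry_out", "arguments": {"increments": [[[0,0,-0.02,0,0,0],[0,0,-0.08,0,0,0],[0,0,-0.16,0,0,0],[0,0,-0.25,0,0,0],[0,0,-0.35,0,0,0]]]}}

```text
clock: 38.53
eef_pos: [444.7, -376.2, 227.7]
tcp_rot: [-3.14, -0.001, 1.553]
contact_force: [0.7, -0.3, -0.4]
opening: 0.999
```

Emit:
{"name": "carry_out", "arguments": {"increments": [[[0,-0.05,-0.05,0,0,0],[0,-0.1,-0.1,0,0,0],[0,-0.15,-0.15,0,0,0],[0,-0.15,-0.15,0,0,0],[0,-0.15,-0.15,0,0,0]]]}}

```text
clock: 38.95
eef_pos: [385.4, -376.2, 288.3]
tcp_rot: [3.139, 0.002, 1.552]
contact_force: [1.1, 0.2, -0.1]
opening: 0.997
```

```bash
python3 - <<'E'
from h import *
s=sense(); print(s["clock"],s["eef_pos"],s["contact_force"])
for n in ("wrist","scene","top"):
  f=grab(n,n+"_9"); X=cloud(f); Z=X[...,2]
  for t in ("bushing1","bin","bin_post","tray_floor","tray_bar","red_pin","cone_a","blue_square"): print(n,t,[(np.round(d["point"]).tolist(),round(d["confidence"],2)) for d in nets.tip_of(t,n)])
  hsv=cv2.cvtColor(f["img"],cv2.COLOR_RGB2HSV); gr=(hsv[...,0]>60)&(hsv[...,0]<95)&(hsv[...,1]>80)
  rim=gr&(Z>45)&(Z<60)&(X[...,1]<-90)
  if rim.sum()>50: print("rim",rim.sum(),cv2.minAreaRect(X[rim][:,:2].astype(np.float32)))
E
```

```text
38.95 [ 385.35693014 -376.15965089  288.26127267] [ 1.11945154  0.15745513 -0.09607993]
wrist bushing1 [([425.0, -269.0, 34.0], 0.89), ([424.0, -179.0, 34.0], 0.75), ([426.0, -229.0, 35.0], 0.58)]
wrist bin [([444.0, -227.0, -2.0], 0.6)]
wrist bin_post [([450.0, -376.0, 92.0], 0.92)]
wrist tray_floor []
wrist tray_bar []
wrist red_pin []
wrist cone_a [([612.0, -350.0, 3.0], 0.64), ([601.0, -220.0, 0.0], 0.58)]
wrist blue_square [([725.0, -300.0, -0.0], 0.57)]
rim 1227 ((447.5596618652344, -247.48175048828125), (143.30775451660156, 116.37930297851562), 89.04429626464844)
scene bushing1 [([423.0, -185.0, 34.0], 0.71), ([425.0, -268.0, 36.0], 0.52), ([421.0, -228.0, 38.0], 0.46)]
scene bin [([448.0, -227.0, -3.0], 0.58)]
scene bin_post [([446.0, -376.0, 97.0], 0.76), ([451.0, -226.0, -2.0], 0.5)]
scene tray_floor [([644.0, 232.0, -2.0], 0.58), ([582.0, 7.0, 94.0], 0.57)]
scene tray_bar [([717.0, 6.0, 112.0], 0.7)]
scene red_pin [([640.0, 231.0, -1.0], 0.75)]
scene cone_a [([602.0, -216.0, -1.0], 0.8), ([614.0, -349.0, -3.0], 0.77)]
scene blue_square [([724.0, -294.0, 2.0], 0.57)]
rim 484 ((449.9226379394531, -225.8707733154297), (187.95755004882812, 123.03472900390625), 89.08208465576172)
top bushing1 [([425.0, -270.0, 31.0], 0.68), ([419.0, -227.0, 34.0], 0.68), ([424.0, -179.0, 36.0], 0.52)]
top bin [([450.0, -223.0, -1.0], 0.96)]
top bin_post [([447.0, -377.0, 97.0], 0.68)]
top tray_floor [([586.0, 9.0, 91.0], 0.57), ([485.0, 314.0, 3.0], 0.37)]
top tray_bar []
top red_pin [([642.0, 230.0, 3.0], 0.38)]
top cone_a [([601.0, -214.0, -2.0], 0.59), ([613.0, -355.0, -1.0], 0.57)]
top blue_square [([724.0, -301.0, -3.0], 0.51)]
rim 179 ((446.335205078125, -223.1690673828125), (184.74917602539062, 112.6848373413086), 88.62709045410156)
```

View pics/scene_9.png

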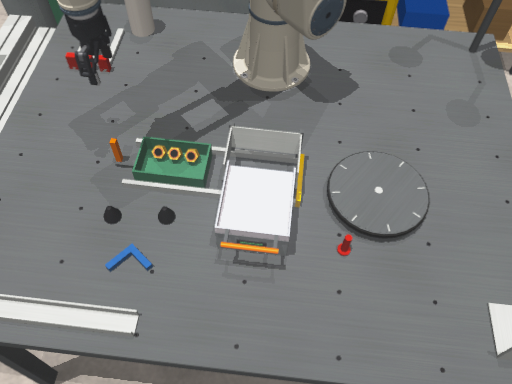

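View pics/wrist_9.png

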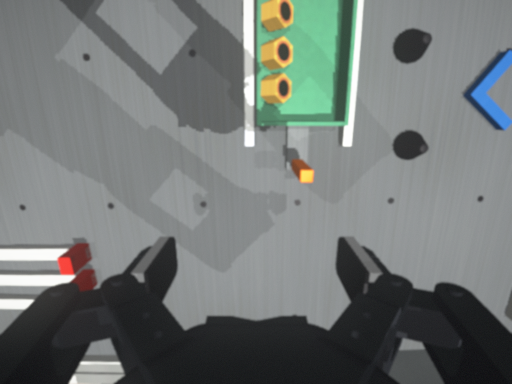

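The bin stands at y ≈ -238 mm in the counter frame with all three bushings in it, at (158,152), (175,153) and (192,155) in the scene view. The tray is level, and the bystanders are where they started. I'll let the arm settle, then hand in.

Emit:
{"name": "carry_out", "arguments": {"increments": [[[0,0,0,0,0,0],[0,0,0,0,0,0],[0,0,0,0,0,0],[0,0,0,0,0,0],[0,0,0,0,0,0]]]}}

```text
clock: 40.72
eef_pos: [385.5, -375.7, 286.6]
tcp_rot: [-3.142, 0.0, 1.553]
contact_force: [0.6, -0.8, 0.5]
opening: 1.001
```

```bash
python3 - <<'E'
from h import *
print(r.sign_off()); print(sense()["clock"],sense()["contact_force"])
E
```

```text
the job is handed in; nothing more can be done
None
the job is handed in; nothing more can be done
```

I finished every step and handed the job in, but one force reading broke a limit and may fail the run. When I lowered the tray at full row speed, it hit its level stop. At the end of that move the wrist read about 130 N up and 53 N sideways, over the 120 N limit. It had dropped to about 25 N a quarter of a second later. I should have slowed the last few millimetres.

What was done, by about 40.7 s of the 210 s allowed:
- **Bin home:** I slid the bin by its post against the yellow stop, where the push force rose to about 42 N.
- **Bushings on the tray:** there were three on the turntable. I placed all of them on the level tray and released them.
- **Tipping:** I tipped the tray to about 0.75 rad, and all three bushings dropped into the bin.
- **Bin out:** after lowering the tray, I pulled the bin out by its post and released it.

Last checks before hand-in:
- **Bin:** about 238 mm out from the counter's origin, clear of the chute and between its rails.
- **Bushings:** all three are in the bin, leaning on its robot-side wall, with tops at about 48 mm. The networks put their origins at about 34–38 mm, under the 50 mm limit.
- **Tray:** I measured its floor level, at 90.6–90.8 mm throughout, before pulling the bin out. Afterwards I only looked at it in the scene picture, where it still looked level.
- **Bystanders:** the red pin, cones and blue square were where they started, to within the networks' few millimetres.
- **Robot:** touching nothing.

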